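# Clear up the bench after the tumbler run

### The job

The tumbler run is over: make the bench ready for collection. Press the cap of every sample bottle (two or three are out) fully home while the bottle stands on the bench, before lifting it, then stand all the bottles upright in the blue carrier tray; hang both pairs of ear defenders on the rail, crown over the bar and square across it with one cup on each side, and leave the beaker, the amber bottle and the white jar where they are.

Things in the scene. Friction and masses are not known exactly. Their poses are not given: they have to be found in the camera images.
- rail: fixed steel hanging rail, about 250 mm long: a round horizontal bar of 16 mm diameter along its own y axis, on two 16 mm posts at y = +-120 mm, each with a flat foot 90 x 20 x 12 mm (long along x). Origin on the bench midway between the posts, z up. It stands either to the left or to the right
- bar_mid (a point): middle of the rail's bar, on its top line, 145 mm above the bench; axes as the rail's (y along the bar, z up)
- tray: fixed blue carrier tray, 120 x 250 x 18 mm outside (x, y, z of its own), 4 mm walls and floor; no divisions. Origin under its centre on the bench, z up; a bottle standing in it has its underside about 4 mm above the origin
- muff_orange: orange and black rigid ear defenders, 148 mm wide (own x), 150 high, 0.22 kg, standing on two cups like an upside-down U. Cups 60 mm along y, 68 high, 84 apart (free gap); arch of 45 mm inner radius above. Crown: a pad 30 mm wide along y (grip its two y faces), top 148, underside 122 mm above the origin. Origin midway between the cups' undersides, z up; same turned half round
- muff_orange_crown (a point): the middle of the underside of the crown of the orange ear defenders (what comes to rest on the bar), 122 mm above their origin
- muff_green: green and black rigid ear defenders, 148 mm wide (own x), 150 high, 0.22 kg, standing on two cups like an upside-down U. Cups 60 mm along y, 68 high, 84 apart (free gap); arch of 45 mm inner radius above. Crown: a pad 30 mm wide along y (grip its two y faces), top 148, underside 122 mm above the origin. Origin midway between the cups' undersides, z up; same turned half round
- muff_green_crown (a point): the middle of the underside of the crown of the green ear defenders (what comes to rest on the bar), 122 mm above their origin
- bottle1: white plastic sample bottle with a paper band, 0.27 kg, round, 56 mm in diameter up to 57 mm high (the place to grip); above it a red neck and a white cap with a yellow dot. Origin at the centre of its underside, z up. May be absent (None)
- cap1 (a joint): how far the snap cap of bottle 1 is pressed down, in m: 0 standing 8 mm proud with the red neck showing, 0.008 fully home. It slides straight down under about 6 N, then meets a firm stop, and stays where it is left. None if the bottle is absent
- cap1_top (a point): centre of the flat top (46 mm in diameter) of the cap of bottle 1: 96 mm above the bottle's origin when 8 mm proud, 88 mm when fully home
- bottle2: white plastic sample bottle with a paper band, 0.27 kg, round, 56 mm in diameter up to 57 mm high (the place to grip); above it a red neck and a white cap with a yellow dot. Origin at the centre of its underside, z up. May be absent (None)
- cap2 (a joint): how far the snap cap of bottle 2 is pressed down, in m: 0 standing 8 mm proud with the red neck showing, 0.008 fully home. It slides straight down under about 6 N, then meets a firm stop, and stays where it is left. None if the bottle is absent
- cap2_top (a point): centre of the flat top (46 mm in diameter) of the cap of bottle 2: 96 mm above the bottle's origin when 8 mm proud, 88 mm when fully home
- bottle3: white plastic sample bottle with a paper band, 0.27 kg, round, 56 mm in diameter up to 57 mm high (the place to grip); above it a red neck and a white cap with a yellow dot. Origin at the centre of its underside, z up. May be absent (None)
- cap3 (a joint): how far the snap cap of bottle 3 is pressed down, in m: 0 standing 8 mm proud with the red neck showing, 0.008 fully home. It slides straight down under about 6 N, then meets a firm stop, and stays where it is left. None if the bottle is absent
- cap3_top (a point): centre of the flat top (46 mm in diameter) of the cap of bottle 3: 96 mm above the bottle's origin when 8 mm proud, 88 mm when fully home
- beaker: empty glass beaker, 84 mm in diameter, 110 mm high, bystander. Origin at the centre of its underside
- amber: amber glass bottle, 72 mm in diameter, 150 mm high, bystander. Origin at the centre of its underside
- washjar: white jar, 90 mm in diameter, 120 mm high, bystander. Origin at the centre of its underside
There are look-alikes about, which are no part of the job. There is more than one size of the muff_orange; the one meant has the size given above.

How it is judged:
By the outcome, as a careful person would: the job done as asked, in the order asked, and still so for the second after the job is handed in, with the robot touching nothing.
Of bottle1, bottle2, bottle3 only 2 to 3 are there at a start; the rules pass over those that are not, and their reading is None.
At some moment in a run one of bottle1, bottle2, bottle3 may be knocked a few centimetres aside while the robot is not near it.
It also fails if it takes over 210 s, if anything falls off the work surface, if the arm or the gripper's body presses on something with over 40 N, if the wrist force passes 120 N, or if a joint passes its speed limit or range.

### The arm

A 6-joint arm with a two-finger parallel gripper is mounted at the origin on the work surface. World frame = base frame: x ahead of the robot, y to its left, z up, the work surface at z = 0. Lengths are in m, angles in degrees, forces in N, time in s.
With the tool pointing down it reaches from about 0.4 to 0.825 m from the base axis. Payload 7 kg.
Tool frame: the origin (TCP) lies where the fingers leave the gripper's body, on its centre line; the fingertips stand 66 mm ahead of it and the grasp point (between the pads) lies 47 mm ahead of it; z points along the fingers, y is the direction in which the jaws open and shut (so a half turn about z gives the same grasp; the last joint's range is limited). The gripper opens to 88 mm and grips with 3 to 60 N. Pads are 19 mm wide; open, the fingers measure 130 mm over their backs; the gripper's body (78 mm by 193 mm) begins 47 mm behind the grasp point.
Start: joints at [84.46, 20.546, 0.682, 0, -70.136, -16.507], TCP at [0.253, 0.626, 0.292] pointing down, gripper open.
Joint ranges: [-176.03, 176.03], [-82.01, 121.73], [-58.28, 71.71], [-173.87, 95.51], [-174.79, -0.11], [-173.66, 173.66]. Speed limits (degrees/s): [136.94, 136.94, 172.46, 180, 180, 180].

### API

Orientations are given as [roll, pitch, yaw] about the fixed x, y, z axes, in that order (R = Rz(yaw) Ry(pitch) Rx(roll)).
In Python, from plant import get_obs, snapshot, close_job gives the robot as it stands.
- The arm moves only by the tool play_rows, never from a script. Its argument "series" is a list of rows, each a list of 5 numbers: the opening in per cent of the stroke, from 0 (shut) to 100 (fully open), then the shift along the tool's x, y, z in m, then the turn about the tool's z in degrees. In form: [[jaw, dx, dy, dz, spin], ...]. A call has 1 to 10 rows; each row is the pose to reach, as a shift and turn from the pose commanded when the call began, along the tool's axes at that moment; what a row does not reach only later rows make up. A row lasts 1/10 s, in which the tool goes at most 50 mm and 8.59 degrees, less where a joint would pass 70% of its speed; a pose out of reach is approached as far as the arm can. A call with a gripper value outside its range is refused whole. The fingers move at their own pace and stop on an object; the grip force is fixed at half the most. Time passes only in rows, so rows that repeat a pose let the fingers close. It gives the time, the measured TCP pose, the force and the opening at its end, in the units of the state.
- get_obs(): the state, without advancing time (a new reading comes with each control period).
- snapshot(name): name is "scene" or "top" or "wrist"; returns a dict with "frame" (384x512x3 uint8, red, green, blue), "z_map" (384x512 float32, m along the optical axis (not along the pixel's ray), 0 where there is no reading), "mtx" (3x3 intrinsics, pixels), "camera_from_world" (4x4, takes a point from world to camera coordinates); the wrist camera has in their place "tool_from_camera" (4x4, takes a point from camera to tool coordinates, whose origin is the TCP and whose axes are the flange's). Camera axes: x right, y up, looking along -z (the intrinsics and any distortion apply to the point x, -y, -z); pixel columns grow to the right and rows downward; lengths in m; the calibration is good to about 2 mm. A picture is of the moment at which its call begins: read the wrist's pose just before it.
- close_job(): hands the job in, once; it reports no verdict.
The state is a dict: "clock": time; "joint_pos": joint angles; "qvel": joint speeds; "tau": joint torques, N m; "tool_pos": TCP position; "orientation": TCP orientation; "force": force on the tool from outside, world axes, zero at the start; "moment": the same for the moment, N m; "opening": finger opening in m.
Only numpy, scipy, OpenCV 4.12 (cv2) and the standard library are available. Lean on these libraries where they do the work, as an engineer would, in place of code of your own. Each camera call takes 0.05 s, during which the arm holds its last target.

## Working session

There is one attempt and no reset: what is moved stays moved. The work goes in short steps, Python scripts to look and compute and a tool call to move; the robot and the scene stay as the last step left them, time stands still between calls to the robot, and variables do not carry over. Pictures are saved under pics/ and viewed, and the job is handed in when it is done.

Besides the shell and the picture viewer there is one more tool, called after ">>>" by a JSON object that holds its "method" and its "body". play_rows: Moves the arm, as the interface text tells. Its arguments: {"type":"object","properties":{"series":{"type":"array"}},"required":["series"]}

```bash
ls && mkdir -p pics && python3 - <<'E'
from plant import get_obs, snapshot
import cv2
o=get_obs(); print(o)
for n in ["scene","top","wrist"]:
    s=snapshot(n)
    cv2.imwrite(f"pics/{n}0.png",cv2.cvtColor(s["frame"],cv2.COLOR_RGB2BGR))
    print(n,s["mtx"].tolist(),[ (k,s[k].round(4).tolist()) for k in s if k in("camera_from_world","tool_from_camera")], list(s.keys()))
E
```

```text
pics
{'clock': 0.0, 'joint_pos': array([ 8.44610186e+01,  2.05921693e+01,  6.33412499e-01, -2.06940598e-02,
       -7.01361849e+01, -1.65084216e+01]), 'qvel': array([-0.01851011,  0.01457607,  0.01960052, -0.10765152,  0.02948536,
        0.09832983]), 'tau': array([ 9.25763197e-04, -5.82718277e+01,  2.93066847e+01,  6.99723423e+00,
        7.01499768e-03, -1.58854350e-04]), 'tool_pos': array([0.25323033, 0.62528218, 0.29120976]), 'orientation': array([ 1.79903444e+02, -8.32929191e-03, -2.20544436e+01]), 'force': array([-0.67932794, -0.21527818, -0.33184566]), 'moment': array([ 0.00798795,  0.0047892 , -0.0111349 ]), 'opening': 0.08763418665592908}
scene [[397.11729357844405, 0.0, 253.97513947803498], [0.0, 397.11729357844405, 191.65030782133886], [0.0, 0.0, 1.0]] [('camera_from_world', [[0.5893, 0.8078, -0.0125, -0.297], [-0.5721, 0.4281, 0.6996, 0.2455], [0.5705, -0.4051, 0.7144, -1.7869], [0.0, 0.0, 0.0, 1.0]])] ['frame', 'z_map', 'mtx', 'camera_from_world']
top [[417.3187067988578, 0.0, 254.65236349277973], [0.0, 417.3187067988578, 181.36573856864362], [0.0, 0.0, 1.0]] [('camera_from_world', [[0.0167, -0.9999, -0.0033, -0.0029], [0.9817, 0.0158, 0.1899, -0.5235], [-0.1898, -0.0064, 0.9818, -1.7254], [0.0, 0.0, 0.0, 1.0]])] ['frame', 'z_map', 'mtx', 'camera_from_world']
wrist [[271.4867721505152, 0.0, 255.09776452932297], [0.0, 271.4867721505152, 193.6406032540431], [0.0, 0.0, 1.0]] [('tool_from_camera', [[-0.0007, 0.9595, 0.2816, 0.0769], [1.0, 0.0011, -0.0014, -0.0006], [-0.0017, 0.2816, -0.9595, -0.0919], [0.0, 0.0, 0.0, 1.0]])] ['frame', 'z_map', 'mtx', 'tool_from_camera']
```

View pics/scene0.png

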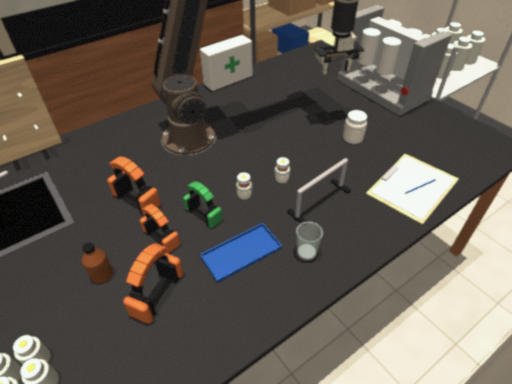

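View pics/top0.png

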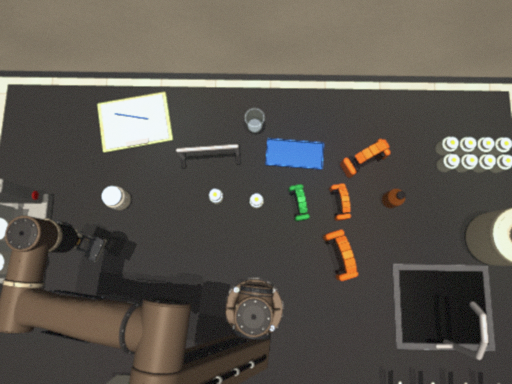

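View pics/wrist0.png

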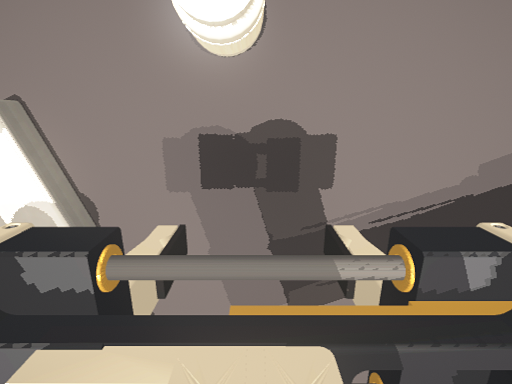

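The scene shows the rail at (320,190), tray at (240,250) and beaker at (308,240). The two bottles are at (244,185) and (282,170), and the jar is at (355,127). In the top view the muffs are: green (301,202) and orange (367,155), (342,201), (342,255), in different sizes. Next I measure these with depth.

```bash
cat > h.py <<'E'
import numpy as np, cv2
from plant import get_obs, snapshot, close_job
from scipy.spatial.transform import Rotation as Rn
def pts(s,o=None):
    z=s["z_map"]; K=s["mtx"]; v,u=np.mgrid[0:z.shape[0],0:z.shape[1]]
    p=np.stack([(u-K[0,2])/K[0,0]*z,-(v-K[1,2])/K[1,1]*z,-z],-1)
    if "camera_from_world" in s: T=np.linalg.inv(s["camera_from_world"])
    else:
        W=np.eye(4); W[:3,:3]=Rn.from_euler("xyz",o["orientation"],degrees=True).as_matrix(); W[:3,3]=o["tool_pos"]; T=W@s["tool_from_camera"]
    P=p@T[:3,:3].T+T[:3,3]; P[z==0]=np.nan
    return P
def take(n,name=None,scale=1):
    o=get_obs(); s=snapshot(n); P=pts(s,o)
    if name: cv2.imwrite(f"pics/{name}.png",cv2.cvtColor(s["frame"],cv2.COLOR_RGB2BGR))
    return s["frame"],P,s,o
E
python3 - <<'E'
from h import *
for n in ["top","scene"]:
    f,P,s,o=take(n)
    hsv=cv2.cvtColor(f,cv2.COLOR_RGB2HSV)
    H,S,V=[hsv[...,i].astype(int) for i in range(3)]
    masks=dict(orange=(H>3)&(H<18)&(S>150)&(V>60),green=(H>50)&(H<80)&(S>120),blue=(H>100)&(H<125)&(S>150)&(V>60),white=(S<60)&(V>140)&(P[...,2]>0.02),)
    for k,m in masks.items():
        c,l,st,ce=cv2.connectedComponentsWithStats(m.astype(np.uint8))
        for i in range(1,c):
            if st[i,4]<25: continue
            q=P[l==i]; q=q[np.isfinite(q[:,0])]
            if len(q)==0: continue
            zt=np.percentile(q[:,2],97); top=q[q[:,2]>zt-0.012]
            r=cv2.minAreaRect((q[:,:2]*1000).astype(np.float32))
            print(n,k,ce[i].round(0),st[i,4],"zmax",zt.round(3),"topc",np.mean(top,0).round(3),"rect",np.round(r[0]),np.round(r[1]),round(r[2],1))
E
```

```text
top orange [373. 151.] 448 zmax 0.2 topc [ 0.632 -0.462  0.194] rect [ 651. -497.] [ 87. 215.] 34.9
top orange [348. 167.] 198 zmax 0.093 topc [ 0.591 -0.391  0.087] rect [ 591. -390.] [77. 35.] 34.4
top orange [343. 201.] 385 zmax 0.15 topc [ 0.442 -0.354  0.144] rect [ 450. -365.] [161.  83.] 8.9
top orange [393. 199.] 236 zmax 0.127 topc [ 0.454 -0.568  0.123] rect [ 456. -570.] [67. 61.] 30.7
top orange [343. 254.] 703 zmax 0.198 topc [ 0.221 -0.348  0.192] rect [ 223. -362.] [209. 106.] 17.7
top green [300. 202.] 357 zmax 0.15 topc [ 0.438 -0.179  0.145] rect [ 443. -184.] [159.  68.] 11.7
top blue [294. 153.] 1490 zmax 0.019 topc [ 0.658 -0.162  0.012] rect [ 658. -166.] [249. 122.] 86.9
top white [254. 127.] 64 zmax 0.114 topc [0.752 0.009 0.109] rect [754.  10.] [15. 55.] 3.4
top white [450. 144.] 172 zmax 0.106 topc [ 0.696 -0.82   0.1  ] rect [ 693. -831.] [84. 65.] 82.0
top white [485. 144.] 497 zmax 0.106 topc [ 0.694 -0.97   0.099] rect [ 696. -972.] [ 66. 209.] 0.1
top white [206. 148.] 217 zmax 0.152 topc [0.641 0.206 0.145] rect [643. 205.] [ 17. 251.] 5.3
top white [
[... 7539 characters left out ...]
] 51.3
scene white [322. 175.] 239 zmax 0.147 topc [0.647 0.193 0.142] rect [645. 198.] [ 17. 249.] 5.3
scene white [282. 174.] 96 zmax 0.061 topc [0.472 0.155 0.056] rect [470. 158.] [52. 36.] 50.3
scene white [  3. 173.] 26 zmax 0.101 topc [-0.115 -0.717  0.094] rect [-114. -717.] [20. 26.] 10.7
scene white [243. 184.] 194 zmax 0.097 topc [ 0.446 -0.007  0.094] rect [447.  -7.] [51. 50.] 2.2
scene white [306. 250.] 183 zmax 0.091 topc [ 0.816 -0.02   0.087] rect [812. -13.] [56. 20.] 46.3
scene white [ 30. 360.] 962 zmax 0.102 topc [ 0.663 -0.825  0.099] rect [ 662. -825.] [132.  63.] 0.9
scene white [  6. 370.] 260 zmax 0.101 topc [ 0.671 -0.883  0.099] rect [ 648. -884.] [ 31. 107.] 89.1
```

Could be mistaken for the orange muff: the ones at top-view (367,155) and (342,255) are about 200 mm high, so not those. The one at (342,201) is 150 mm high, so I choose it. The bottle trays at (480,150) and the left rack are look-alikes; the bottles meant are at (215,196) and (256,200), and a third could be hidden under the arm. I'll move clear to a close wrist view.

```bash
cat >> h.py <<'E'
def delta(x,y,z,yaw,o=None):
    o=o or get_obs(); R=Rn.from_euler("xyz",o["orientation"],degrees=True).as_matrix()
    d=R.T@(np.array([x,y,z])-o["tool_pos"])
    sp=-((yaw-o["orientation"][2]+90)%180-90)
    print("delta",d.round(4),"spin",round(sp,2),"| at",o["tool_pos"].round(4),o["orientation"].round(2),"F",o["force"].round(1),"open",round(o["opening"],4),"t",round(o["clock"],2),"j",o["joint_pos"].round(0))
E
python3 -c "
from h import *
delta(0.41,0.06,0.30,0)
f,P,s,o=take('top')
print(P[230:260,200:230,2].mean(),P[120:140,200:230,2].mean(),P[220:240,290:310,2].mean())
"
```

```text
delta [ 0.3575  0.4653 -0.0079] spin -22.05 | at [0.2534 0.6255 0.2917] [ 1.7996e+02 -1.0000e-02 -2.2050e+01] F [-0.3 -0.2 -0.5] open 0.0875 t 0.25 j [ 84.  21.   1.  -0. -70. -17.]
nan nan 0.0003304828494119516
```

```bash
python3 -c "
import cv2
a=cv2.imread('pics/top0.png');b=cv2.resize(a[130:290,190:420],None,fx=3,fy=3,interpolation=2);cv2.imwrite('pics/crop1.png',b)"
```

```text
(no output)
```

View pics/crop1.png

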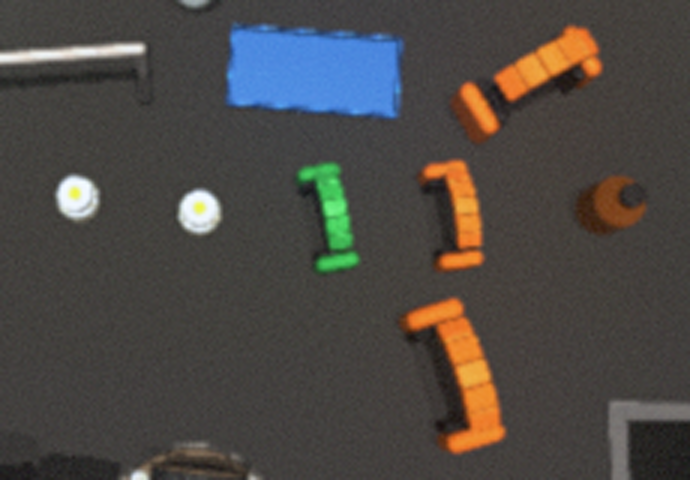

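The crop shows the small orange muff (455,215) matching the green one (330,215) in size, and the two large ones as decoys. The bottles are at (77,197) and (200,212).

>>> {"method": "play_rows", "body": {"series": [[100, 0.04, 0.05, -0.008, -3], [100, 0.08, 0.1, -0.008, -6], [100, 0.12, 0.15, -0.008, -9], [100, 0.15, 0.2, -0.008, -12], [100, 0.19, 0.25, -0.008, -15], [100, 0.23, 0.3, -0.008, -18], [100, 0.27, 0.35, -0.008, -20], [100, 0.31, 0.4, -0.008, -22], [100, 0.345, 0.45, -0.008, -22], [100, 0.357, 0.465, -0.008, -22]]}}

```text
clock: 1.3
tool_pos: [0.3868, 0.1424, 0.3006]
orientation: [-179.9, -0.1, 0.0]
force: [1.3, -0.0, -0.4]
opening: 0.0875
```

```bash
cat > seg.py <<'E'
from h import *
def seg(n,name=None,big=25):
    f,P,s,o=take(n,name)
    hsv=cv2.cvtColor(f,cv2.COLOR_RGB2HSV)
    H,S,V=[hsv[...,i].astype(int) for i in range(3)]
    masks=dict(orange=(H>3)&(H<18)&(S>150)&(V>60),green=(H>50)&(H<80)&(S>120),blue=(H>100)&(H<125)&(S>150)&(V>60),white=(S<70)&(V>130),red=((H<4)|(H>174))&(S>120)&(V>60))
    out=[]
    for k,m in masks.items():
        m=m&(P[...,2]>0.006)&(P[...,2]<0.26)&(P[...,0]>0.15)&(P[...,0]<0.85)&(abs(P[...,1])<0.75)
        c,l,st,ce=cv2.connectedComponentsWithStats(m.astype(np.uint8))
        for i in range(1,c):
            if st[i,4]<big: continue
            q=P[l==i]
            zt=np.percentile(q[:,2],95); top=q[abs(q[:,2]-zt)<0.006]
            r=cv2.minAreaRect((q[:,:2]*1000).astype(np.float32)); rt=cv2.minAreaRect((top[:,:2]*1000).astype(np.float32))
            print(n,k,ce[i].round(0),st[i,4],"zt",zt.round(3),"topmean",np.mean(top,0).round(3),"rect",np.round(r[0]),np.round(r[1]),round(r[2],1),"toprect",np.round(rt[0]),np.round(rt[1]),round(rt[2],1))
    return f,P,s,o
E
python3 - <<'E'
from seg import *
delta(0.41,0.06,0.3,0)
seg("wrist","w1"); seg("top","t1")
E
```

```text
delta [0.0232 0.0824 0.0005] spin 0.0 | at [0.3868 0.1424 0.3006] [-1.7995e+02 -5.0000e-02  0.0000e+00] F [ 1.3 -0.  -0.4] open 0.0875 t 1.3 j [ 48.  -6. -29.   0. -67.  42.]
wrist green [494.  85.] 644 zt 0.063 topmean [ 0.495 -0.145  0.061] rect [ 505. -159.] [18. 45.] 41.4 toprect [ 496. -146.] [20. 10.] 9.2
wrist green [493. 184.] 552 zt 0.066 topmean [ 0.374 -0.172  0.064] rect [ 375. -173.] [23. 13.] 6.8 toprect [ 375. -173.] [22. 12.] 5.0
wrist white [234. 116.] 1693 zt 0.093 topmean [0.461 0.168 0.092] rect [460. 165.] [51. 54.] 89.3 toprect [461. 168.] [46. 46.] 82.5
wrist white [376. 132.] 2579 zt 0.096 topmean [ 0.443 -0.002  0.094] rect [443.  -1.] [52. 53.] 38.0 toprect [443.  -3.] [48. 45.] 15.8
wrist white [162. 233.] 385 zt 0.259 topmean [0.398 0.195 0.256] rect [397. 196.] [ 6. 13.] 1.2 toprect [397. 196.] [12.  6.] 88.6
wrist white [348. 234.] 399 zt 0.259 topmean [0.398 0.089 0.256] rect [399.  89.] [ 7. 12.] 30.9 toprect [398.  89.] [ 7. 11.] 33.0
top orange [373. 151.] 420 zt 0.198 topmean [ 0.634 -0.465  0.196] rect [ 650. -493.] [ 78. 207.] 28.6 toprect [ 633. 
[... 1202 characters left out ...]
97. 31.] 84.5 toprect [615. -89.] [91. 24.] 84.5
top white [134. 128.] 1053 zt 0.016 topmean [0.76  0.548 0.012] rect [774. 546.] [181. 310.] 5.8 toprect [771. 545.] [174. 301.] 5.8
top white [255. 126.] 96 zt 0.11 topmean [0.752 0.012 0.108] rect [782.   9.] [55. 70.] 87.5 toprect [752.  12.] [11. 51.] 4.1
top white [206. 148.] 225 zt 0.151 topmean [0.641 0.2   0.148] rect [663. 206.] [ 57. 251.] 4.7 toprect [641. 204.] [ 12. 249.] 4.6
top white [113. 197.] 397 zt 0.126 topmean [0.442 0.585 0.124] rect [441. 585.] [84. 86.] 35.0 toprect [441. 586.] [70. 75.] 3.8
top white [256. 201.] 138 zt 0.1 topmean [ 0.441 -0.001  0.097] rect [443.  -2.] [52. 60.] 84.7 toprect [441.  -2.] [41. 40.] 33.2
```

View pics/w1.png

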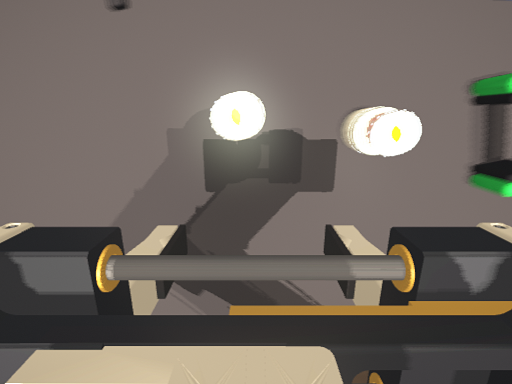

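View pics/t1.png

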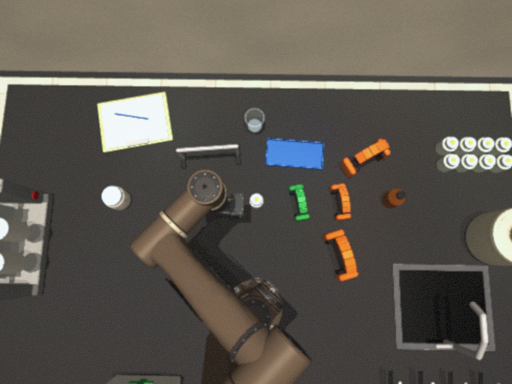

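The wrist view shows the caps at (237,115) and (395,133); no third bottle is in sight. First I press the cap of bottle A at (0.461,0.168), with the fingers shut.

```bash
python3 -c "
from h import *
delta(0.461,0.168,0.185,0)"
```

```text
delta [ 0.0737 -0.0288  0.1154] spin -0.35 | at [0.3871 0.1396 0.3004] [-1.8e+02 -1.0e-02 -3.5e-01] F [ 0.8  0.  -0.4] open 0.0877 t 1.4 j [ 48.  -6. -29.   0. -67.  42.]
```

>>> {"method": "play_rows", "body": {"series": [[0, 0.03, -0.012, 0.03, 0], [0, 0.06, -0.024, 0.06, 0], [0, 0.074, -0.029, 0.09, 0], [0, 0.074, -0.029, 0.1, 0], [0, 0.074, -0.029, 0.11, 0], [0, 0.074, -0.029, 0.115, 0], [0, 0.074, -0.029, 0.115, 0], [0, 0.074, -0.029, 0.115, 0]]}}

```text
clock: 2.2
tool_pos: [0.4609, 0.1736, 0.1863]
orientation: [-179.9, -0.1, -0.0]
force: [-0.1, 0.6, 0.5]
opening: 0.0292
```

```bash
python3 - <<'E'
from seg import *
delta(0.461,0.168,0.162,0)
f,P,s,o=seg("wrist","w2")
f,P,s,o=take("scene")
b=cv2.resize(f[100:220,200:360],None,fx=4,fy=4,interpolation=2); cv2.imwrite("pics/s2.png",b[...,::-1])
E
```

```text
delta [0.0001 0.0056 0.0243] spin -0.01 | at [0.4609 0.1736 0.1863] [-1.7993e+02 -9.0000e-02 -1.0000e-02] F [-0.1  0.6  0.5] open 0.0292 t 2.2 j [ 44.   9. -30.   0. -50.  46.]
wrist blue [505.  17.] 332 zt 0.017 topmean [ 0.617 -0.042  0.014] rect [618. -42.] [27. 12.] 24.3 toprect [618. -42.] [24.  9.] 17.0
wrist white [80.  2.] 101 zt 0.025 topmean [0.626 0.319 0.022] rect [627. 318.] [ 3. 11.] 24.6 toprect [627. 319.] [ 2. 10.] 11.7
wrist white [265. 210.] 4142 zt 0.146 topmean [0.473 0.15  0.145] rect [463. 168.] [52. 57.] 28.1 toprect [472. 151.] [ 5. 11.] 37.7
wrist white [454. 222.] 5544 zt 0.198 topmean [0.497 0.093 0.196] rect [469.  46.] [132.  56.] 61.6 toprect [495.  95.] [10. 22.] 31.4
wrist white [ 19. 240.] 1258 zt 0.201 topmean [0.497 0.254 0.198] rect [495. 255.] [15.  8.] 24.6 toprect [497. 254.] [10.  5.] 23.6
wrist white [212. 238.] 553 zt 0.191 topmean [0.496 0.192 0.192] rect [484. 193.] [12. 31.] 66.0 toprect [496. 192.] [8. 1.] 0.9
wrist white [ 65. 269.] 853 zt 0.204 topmean [0.491 0.234 0.203] rect [491. 234.] [16.  7.] 89.7 toprect [491. 234.] [16.  7.] 89
[... 608 characters left out ...]
12. 32.] 65.4 toprect [480. 254.] [18.  3.] 2.2
wrist white [211. 292.] 271 zt 0.192 topmean [0.473 0.192 0.19 ] rect [467. 192.] [27.  1.] 0.3 toprect [473. 192.] [15.  1.] 0.7
wrist white [299. 292.] 269 zt 0.19 topmean [0.472 0.155 0.188] rect [465. 155.] [ 1. 28.] 88.9 toprect [472. 155.] [ 1. 14.] 88.0
wrist white [181. 365.] 11651 zt 0.237 topmean [0.487 0.188 0.235] rect [486. 196.] [10. 79.] 7.7 toprect [487. 191.] [ 5. 68.] 2.5
wrist white [464. 376.] 663 zt 0.205 topmean [0.447 0.093 0.203] rect [439.  93.] [30.  3.] 2.3 toprect [447.  93.] [13.  3.] 3.9
wrist red [450. 222.] 400 zt 0.069 topmean [0.451 0.011 0.067] rect [449.   8.] [18. 41.] 61.8 toprect [449.   8.] [18. 41.] 61.8
```

View pics/w2.png

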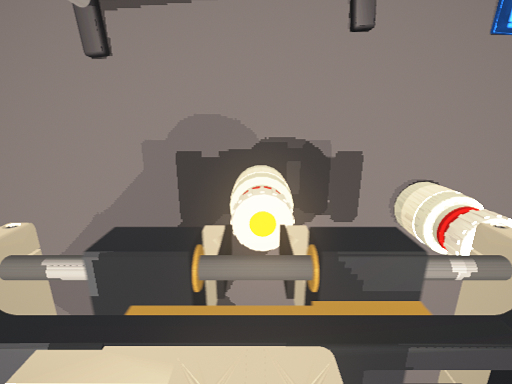

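View pics/s2.png

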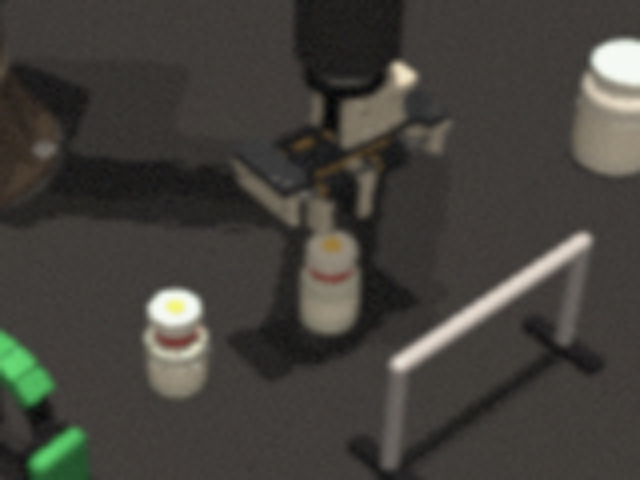

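The cap dot is at wrist pixel (262,224), just ahead of the fingers. I measure the dot.

```bash
cat >> seg.py <<'E'
def dots(n,name=None,pr=True):
    f,P,s,o=take(n,name)
    hsv=cv2.cvtColor(f,cv2.COLOR_RGB2HSV); H,S,V=[hsv[...,i].astype(int) for i in range(3)]
    m=(H>20)&(H<35)&(S>90)&(V>110)&(P[...,2]>0.06)&(P[...,2]<0.12)&(P[...,0]<0.85)&(P[...,1]>-0.6)
    c,l,st,ce=cv2.connectedComponentsWithStats(m.astype(np.uint8))
    for i in range(1,c):
        if st[i,4]<4: continue
        q=P[l==i]; r=cv2.minAreaRect((q[:,:2]*1000).astype(np.float32))
        print(n,"dot",ce[i].round(0),st[i,4],q.mean(0).round(4),np.round(r[0]),np.round(r[1]))
    return f,P,s,o
E
python3 -c "
from seg import *
for n in ['wrist','top','scene']: dots(n)
delta(0.461,0.168,0.162,0)"
```

```text
wrist dot [262. 224.] 511 [0.4607 0.1685 0.0929] [461. 168.] [19. 20.]
top dot [256. 199.] 10 [ 0.4418 -0.0013  0.0958] [443.  -1.] [14.  8.]
scene dot [244. 176.] 6 [ 0.445  -0.0032  0.0956] [446.  -3.] [11.  8.]
delta [-0.      0.0054  0.0238] spin -0.04 | at [0.461  0.1734 0.1858] [-1.7995e+02 -6.0000e-02 -4.0000e-02] F [ 1.  -0.   0.5] open 0.0095 t 2.45 j [ 44.   9. -30.   0. -50.  46.]
```

>>> {"method": "play_rows", "body": {"series": [[0, 0, 0.0055, 0.01, 0], [0, 0, 0.0055, 0.018, 0], [0, 0, 0.0055, 0.022, 0], [0, 0, 0.0055, 0.025, 0], [0, 0, 0.0055, 0.027, 0], [0, 0, 0.0055, 0.029, 0], [0, 0, 0.0055, 0.03, 0], [0, 0, 0.0055, 0.03, 0]]}}

```text
clock: 3.25
tool_pos: [0.4608, 0.1676, 0.1553]
orientation: [180.0, 0.0, -0.0]
force: [-1.2, -1.9, 3.0]
opening: 0.0001
```

```bash
python3 -c "
from seg import *
delta(0.461,0.168,0.152,0)"
```

```text
delta [ 0.0002 -0.0004  0.0033] spin -0.04 | at [0.4608 0.1676 0.1553] [ 1.7998e+02  1.0000e-02 -4.0000e-02] F [-1.2 -1.9  3. ] open 0.0001 t 3.25 j [ 43.  11. -33.   0. -46.  47.]
```

>>> {"method": "play_rows", "body": {"series": [[0, 0, 0, 0.001, 0], [0, 0, 0, 0.002, 0], [0, 0, 0, 0.003, 0], [0, 0, 0, 0.003, 0], [0, 0, 0, 0.003, 0]]}}

```text
clock: 3.75
tool_pos: [0.4614, 0.1678, 0.1538]
orientation: [-180.0, -0.1, 0.0]
force: [-5.7, -2.8, 19.3]
opening: 0.0007
```

>>> {"method": "play_rows", "body": {"series": [[0, 0, 0, 0.001, 0], [0, 0, 0, 0.001, 0], [0, 0, 0, 0.001, 0], [0, 0, 0, -0.02, 0], [0, 0, 0, -0.05, 0], [0, 0, 0, -0.05, 0]]}}

```text
clock: 4.35
tool_pos: [0.4627, 0.1691, 0.2058]
orientation: [-179.8, -0.3, 0.0]
force: [0.5, -0.5, 0.4]
opening: 0.0007
```

```bash
python3 -c "
from seg import *
dots('wrist','w3')
delta(0.444,-0.002,0.205,0)
delta(0.444,-0.002,0.163,0)"
```

```text
wrist dot [256. 214.] 413 [0.4608 0.1683 0.0879] [461. 168.] [20. 19.]
wrist dot [465. 239.] 335 [ 0.4427 -0.0013  0.0954] [443.  -1.] [16. 19.]
delta [-0.0178  0.1706 -0.0016] spin -0.03 | at [0.4619 0.1686 0.204 ] [-1.7983e+02 -2.0000e-01 -3.0000e-02] F [ 0.  -0.5 -0.4] open 0.0004 t 4.4 j [ 43.   8. -29.   0. -53.  47.]
delta [-0.0179  0.1708  0.0404] spin -0.03 | at [0.4619 0.1686 0.204 ] [-1.7983e+02 -2.0000e-01 -3.0000e-02] F [ 0.  -0.5 -0.4] open 0.0004 t 4.4 j [ 43.   8. -29.   0. -53.  47.]
```

View pics/w3.png

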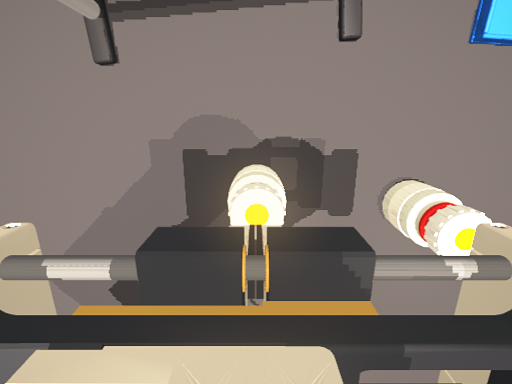

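Cap A now reads 0.0879 m with no red showing, so it is home. Cap B reads 0.0954 m at (465,239), still proud. Moving to B.

>>> {"method": "play_rows", "body": {"series": [[0, -0.005, 0.045, -0.002, 0], [0, -0.01, 0.09, -0.002, 0], [0, -0.015, 0.13, 0, 0], [0, -0.018, 0.16, 0.005, 0], [0, -0.018, 0.17, 0.015, 0], [0, -0.018, 0.17, 0.025, 0], [0, -0.018, 0.17, 0.035, 0], [0, -0.018, 0.17, 0.035, 0], [0, -0.018, 0.17, 0.035, 0]]}}

```text
clock: 5.3
tool_pos: [0.4429, -0.0015, 0.1667]
orientation: [180.0, 0.1, 0.0]
force: [-0.1, -0.2, 0.1]
opening: 0.0004
```

```bash
python3 -c "
from seg import *
dots('wrist','w4')
delta(0.443,-0.0015,0.154,0)"
```

```text
wrist dot [  6. 208.] 321 [0.4596 0.1642 0.0876] [460. 163.] [11. 20.]
wrist dot [256. 230.] 102 [ 0.4475 -0.0023  0.0969] [446.  -1.] [10. 22.]
delta [-0.      0.      0.0131] spin 0.03 | at [ 0.443  -0.0015  0.1671] [1.7999e+02 1.0000e-02 3.0000e-02] F [-0.  -1.   0.4] open 0.0005 t 5.35 j [ 25.   6. -37.   0. -47.  65.]
```

>>> {"method": "play_rows", "body": {"series": [[0, 0, 0, 0.004, 0], [0, 0, 0, 0.006, 0], [0, 0, 0, 0.008, 0], [0, 0, 0, 0.01, 0], [0, 0, 0, 0.012, 0], [0, 0, 0, 0.013, 0], [0, 0, 0, 0.014, 0], [0, 0, 0, 0.0145, 0], [0, 0, 0, 0.0145, 0], [0, 0, 0, 0.0145, 0]]}}

```text
clock: 6.35
tool_pos: [0.4433, -0.002, 0.1539]
orientation: [-180.0, -0.1, -0.0]
force: [-3.1, 0.1, 13.8]
opening: 0.0005
```

>>> {"method": "play_rows", "body": {"series": [[0, 0, 0, 0.001, 0], [0, 0, 0, 0.0015, 0], [0, 0, 0, 0.0015, 0], [0, 0, 0, 0.0015, 0]]}}

```text
clock: 6.75
tool_pos: [0.4439, -0.002, 0.1538]
orientation: [-180.0, -0.2, 0.0]
force: [-8.6, 1.0, 30.5]
opening: 0.0002
```

>>> {"method": "play_rows", "body": {"series": [[0, 0, 0, -0.02, 0], [0, 0, 0, -0.06, 0], [0, 0, 0, -0.09, 0], [0, 0, 0, -0.09, 0]]}}

```text
clock: 7.15
tool_pos: [0.4448, -0.0016, 0.2453]
orientation: [-179.9, -0.4, -0.0]
force: [-0.1, 0.6, -0.3]
opening: 0.0004
```

```bash
python3 -c "
from seg import *
dots('wrist','w5'); dots('top'); dots('scene','s5')
delta(0.443,-0.0015,0.095,0)"
```

```text
wrist dot [ 77. 183.] 311 [0.4603 0.1676 0.0876] [460. 168.] [18. 19.]
wrist dot [257. 200.] 320 [ 0.4428 -0.0034  0.0879] [443.  -3.] [19. 19.]
scene dot [282. 162.] 7 [0.4606 0.168  0.0885] [461. 167.] [10. 13.]
delta [ 0.0007 -0.0007  0.1458] spin -0.06 | at [ 0.4424 -0.0023  0.2408] [-1.7998e+02  1.0000e-02 -6.0000e-02] F [-0.5 -0.1 -0.8] open 0.0005 t 7.3 j [ 25.   1. -32.  -0. -58.  65.]
```

View pics/w5.png

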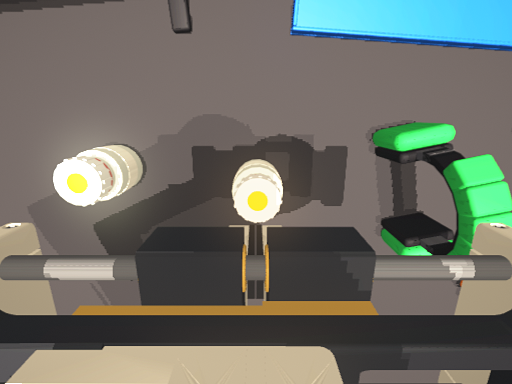

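View pics/s5.png

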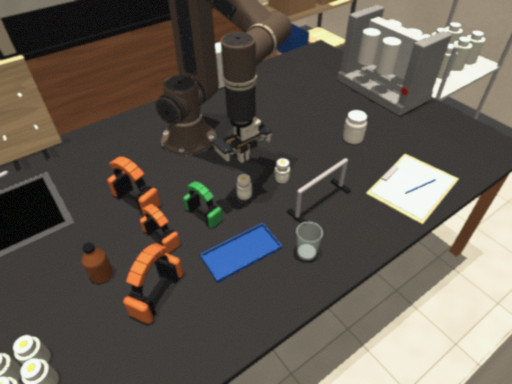

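Both caps read 0.0876–0.0879 m, so both are home. The scene again shows only two bottles. Next I open, and descend on B.

>>> {"method": "play_rows", "body": {"series": [[100, 0.0005, 0.001, 0, 0], [100, 0.0005, 0.001, 0, 0], [100, 0.0005, 0.001, 0, 0], [100, 0.0005, 0.001, 0, 0], [100, 0.0005, 0.001, 0, 0], [100, 0.0005, 0.001, 0, 0], [100, 0.0005, 0.001, 0, 0], [100, 0.0005, 0.001, 0.02, 0], [100, 0.0005, 0.001, 0.04, 0], [100, 0.0005, 0.001, 0.05, 0]]}}

```text
clock: 8.3
tool_pos: [0.4425, -0.0034, 0.1899]
orientation: [180.0, 0.1, -0.1]
force: [0.3, -0.6, 0.2]
opening: 0.0749
```

```bash
python3 -c "
from seg import *
dots('wrist','w6')
delta(0.443,-0.003,0.096,0)"
```

```text
wrist dot [ 26. 196.] 481 [0.461  0.1671 0.0876] [461. 167.] [19. 19.]
wrist dot [255. 218.] 485 [ 0.4433 -0.0034  0.0879] [443.  -3.] [18. 19.]
delta [ 0.0011 -0.0007  0.0929] spin -0.07 | at [ 0.4422 -0.0036  0.1889] [ 1.7995e+02  1.8000e-01 -7.0000e-02] F [-1.2  0.1 -1.2] open 0.079 t 8.35 j [ 25.   4. -36.  -0. -50.  65.]
```

View pics/w6.png

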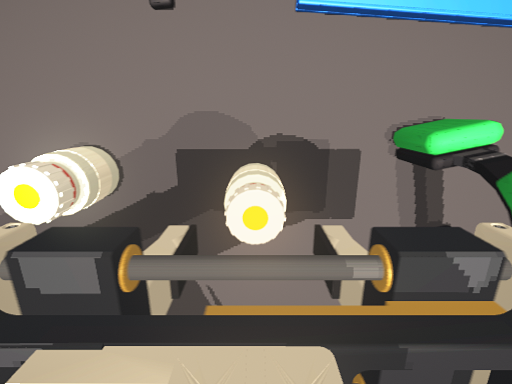

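B's dot at (255,218) lies centred between the fingers. Descending.

>>> {"method": "play_rows", "body": {"series": [[100, 0.001, -0.0005, 0.02, 0], [100, 0.001, -0.0005, 0.04, 0], [100, 0.001, -0.0005, 0.06, 0], [100, 0.001, -0.0005, 0.075, 0], [100, 0.001, -0.0005, 0.086, 0], [100, 0.001, -0.0005, 0.091, 0], [100, 0.001, -0.0005, 0.092, 0], [100, 0.001, -0.0005, 0.092, 0]]}}

```text
clock: 9.15
tool_pos: [0.4446, -0.0026, 0.0996]
orientation: [-180.0, -0.0, -0.0]
force: [-0.1, 0.5, -0.4]
opening: 0.0882
```

>>> {"method": "play_rows", "body": {"series": [[40, 0, 0, 0, 0], [40, 0, 0, 0, 0], [40, 0, 0, 0, 0], [40, 0, 0, 0, 0], [40, 0, 0, 0, 0], [40, 0, 0, 0, 0], [40, 0, 0, 0, 0]]}}

```text
clock: 9.85
tool_pos: [0.4443, -0.0028, 0.0993]
orientation: [180.0, -0.0, -0.0]
force: [-0.7, -1.5, 4.4]
opening: 0.0554
```

>>> {"method": "play_rows", "body": {"series": [[40, 0, 0, -0.02, 0], [40, 0, 0, -0.05, 0], [40, 0, 0, -0.09, 0], [40, 0, 0, -0.13, 0], [40, 0, 0, -0.16, 0], [40, 0.03, 0.02, -0.17, 0], [40, 0.06, 0.04, -0.17, 0], [40, 0.08, 0.06, -0.17, 0], [40, 0.09, 0.07, -0.17, 0], [40, 0.09, 0.07, -0.17, 0]]}}

```text
clock: 10.85
tool_pos: [0.5345, -0.0738, 0.2678]
orientation: [180.0, 0.1, -0.2]
force: [-0.8, -0.1, -2.7]
opening: 0.0554
```

```bash
python3 - <<'E'
from seg import *
f,P,s,o=take("wrist","w7")
delta(0.66,-0.22,0.27,0)
def tray(n):
    f,P,s,o=take(n)
    hsv=cv2.cvtColor(f,cv2.COLOR_RGB2HSV); H,S,V=[hsv[...,i].astype(int) for i in range(3)]
    m=(H>98)&(H<125)&(S>130)&(P[...,2]<0.03)&(P[...,0]>0.5)&(P[...,0]<0.8)&(abs(P[...,1])<0.4)
    q=P[m]; r=cv2.minAreaRect((q[:,:2]*1000).astype(np.float32)); print(n,len(q),r)
for n in ["wrist","top","scene"]: tray(n)
E
```

```text
delta [ 0.1267  0.1464 -0.0023] spin -0.15 | at [ 0.5337 -0.0732  0.268 ] [-1.8e+02  1.4e-01 -1.5e-01] F [-0.7  0.1 -2.7] open 0.0554 t 10.9 j [ 13.   9. -18.  -0. -63.  77.]
wrist 3902 ((660.9293212890625, -173.330322265625), (262.923583984375, 123.9843521118164), 86.00717163085938)
top 667 ((658.5994873046875, -228.1192626953125), (135.6068115234375, 128.3607940673828), 85.0198745727539)
scene 2374 ((660.86376953125, -165.0474395751953), (263.1995849609375, 126.86085510253906), 87.33757781982422)
```

View pics/w7.png

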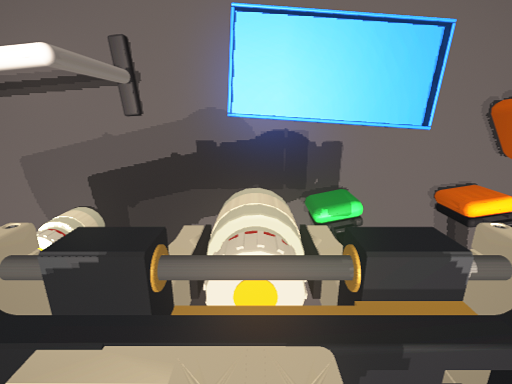

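The tray corners show at (232,4), (455,19), (430,128) and (228,114). Three views put its centre at about (0.660,-0.167) and its yaw at about -3°. Bottle B hangs square in the grip. Moving over the tray's far half.

>>> {"method": "play_rows", "body": {"series": [[40, 0.03, 0.035, 0, 0], [40, 0.06, 0.07, 0, 0], [40, 0.09, 0.1, 0, 0], [40, 0.11, 0.13, 0, 0], [40, 0.122, 0.152, 0, 0], [40, 0.122, 0.152, 0.02, 0], [40, 0.122, 0.152, 0.05, 0], [40, 0.122, 0.152, 0.08, 0], [40, 0.122, 0.152, 0.1, 0], [40, 0.122, 0.152, 0.1, 0]]}}

```text
clock: 12.05
tool_pos: [0.6539, -0.2236, 0.1658]
orientation: [-179.9, 0.3, -0.0]
force: [0.1, 0.4, -2.6]
opening: 0.0555
```

```bash
python3 - <<'E'
from seg import *
f,P,s,o=take("wrist","w8")
delta(0.657,-0.227,0.104,0)
f,P,s,o=take("scene","s8")
E
```

```text
delta [0.002  0.003  0.0641] spin 0.0 | at [ 0.6552 -0.224   0.1681] [-1.7998e+02  1.7000e-01  0.0000e+00] F [ 0.3  1.2 -2.3] open 0.0554 t 12.1 j [ -3.  27.  -6.  -0. -57.  93.]
```

View pics/s8.png

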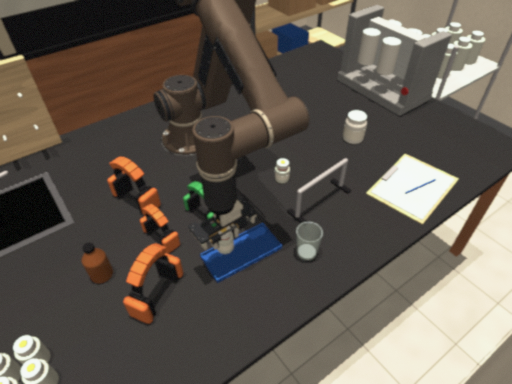

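The bottle hangs above the tray at (225,240), clear of the orange decoys. Lowering.

>>> {"method": "play_rows", "body": {"series": [[40, 0.002, 0.003, 0.02, 0], [40, 0.002, 0.003, 0.04, 0], [40, 0.002, 0.003, 0.054, 0], [40, 0.002, 0.003, 0.06, 0], [40, 0.002, 0.003, 0.063, 0], [40, 0.002, 0.003, 0.063, 0], [40, 0.002, 0.003, 0.063, 0], [40, 0.002, 0.003, 0.063, 0]]}}

```text
clock: 12.95
tool_pos: [0.6585, -0.228, 0.1071]
orientation: [180.0, -0.1, -0.0]
force: [0.6, -0.2, -2.8]
opening: 0.0552
```

>>> {"method": "play_rows", "body": {"series": [[40, 0, 0, 0.001, 0], [40, 0, 0, 0.002, 0], [40, 0, 0, 0.003, 0], [40, 0, 0, 0.003, 0]]}}

```text
clock: 13.35
tool_pos: [0.6581, -0.2279, 0.1034]
orientation: [180.0, -0.0, -0.0]
force: [-0.9, 0.4, -0.1]
opening: 0.0554
```

>>> {"method": "play_rows", "body": {"series": [[85, 0, 0, 0, 0], [85, 0, 0, 0, 0], [85, 0, 0, 0, 0], [85, 0, 0, 0, 0], [85, 0, 0, 0, 0], [85, 0, 0, -0.02, 0], [100, 0, 0, -0.05, 0], [100, 0, 0, -0.09, 0], [100, 0, 0, -0.13, 0], [100, 0, 0, -0.13, 0]]}}

```text
clock: 14.35
tool_pos: [0.6608, -0.2287, 0.2405]
orientation: [179.9, -0.6, 0.0]
force: [0.8, -0.6, 0.8]
opening: 0.0876
```

```bash
python3 - <<'E'
from seg import *
dots("wrist","w9"); dots("scene"); dots("top")
delta(0.461,0.1675,0.23,0)
E
```

```text
wrist dot [254. 206.] 325 [ 0.6567 -0.2278  0.0919] [ 656. -228.] [18. 20.]
scene dot [282. 162.] 6 [0.4602 0.1694 0.087 ] [460. 169.] [12.  4.]
scene dot [224. 243.] 7 [ 0.6555 -0.2254  0.0909] [ 653. -225.] [ 6. 14.]
top dot [310. 149.] 13 [ 0.6564 -0.2253  0.0907] [ 659. -225.] [17. 16.]
top dot [215. 194.] 10 [0.4605 0.1697 0.0862] [460. 171.] [ 9. 13.]
delta [-0.1972 -0.3951  0.0032] spin -0.06 | at [ 0.6578 -0.2278  0.2331] [-1.7998e+02 -1.0000e-02 -6.0000e-02] F [-0.2  0.7  0.3] open 0.0878 t 14.5 j [ -3.  25.  -1.  -0. -64.  93.]
```

View pics/w9.png

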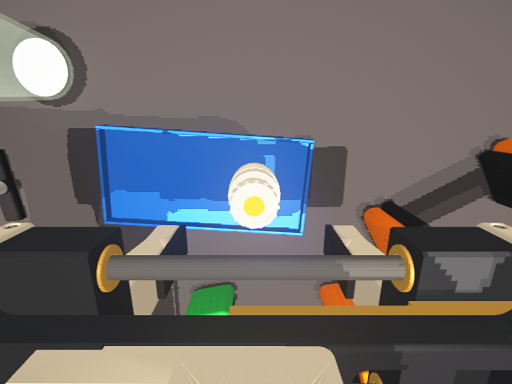

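B stands upright in the tray (dot at 254,206, top at 0.0919 m). Bottle A is still at (0.461,0.168). Moving to A.

>>> {"method": "play_rows", "body": {"series": [[100, -0.02, -0.04, -0.01, 0], [100, -0.04, -0.08, -0.015, 0], [100, -0.06, -0.12, -0.02, 0], [100, -0.08, -0.16, -0.02, 0], [100, -0.1, -0.2, -0.02, 0], [100, -0.12, -0.24, -0.02, 0], [100, -0.14, -0.28, -0.02, 0], [100, -0.16, -0.32, -0.02, 0], [100, -0.18, -0.36, -0.02, 0], [100, -0.197, -0.395, -0.02, 0]]}}

```text
clock: 15.5
tool_pos: [0.4596, 0.1684, 0.2519]
orientation: [179.9, 0.1, -0.0]
force: [1.1, 0.7, 0.2]
opening: 0.0876
```

>>> {"method": "play_rows", "body": {"series": [[100, 0, 0, 0, 0], [100, 0, 0, 0, 0]]}}

```text
clock: 15.7
tool_pos: [0.4606, 0.1677, 0.2521]
orientation: [179.9, 0.1, 0.1]
force: [1.1, 0.6, 0.2]
opening: 0.0877
```

```bash
python3 - <<'E'
from seg import *
dots("wrist","w10"); dots("scene"); dots("top")
delta(0.461,0.1675,0.15,0)
E
```

```text
wrist dot [254. 195.] 305 [0.4607 0.1681 0.088 ] [461. 168.] [19. 19.]
scene dot [282. 162.] 6 [0.4655 0.1642 0.09  ] [466. 166.] [ 7. 15.]
scene dot [224. 244.] 16 [ 0.6581 -0.228   0.0929] [ 658. -228.] [13. 11.]
top dot [310. 149.] 7 [ 0.6565 -0.2253  0.0932] [ 658. -225.] [ 8. 10.]
top dot [215. 195.] 5 [0.4542 0.17   0.0891] [455. 170.] [13.  4.]
delta [-0.0003 -0.0012  0.1025] spin -0.1 | at [0.4614 0.1664 0.2525] [ 1.7994e+02  6.0000e-02 -1.0000e-01] F [ 1.6 -0.  -0.7] open 0.0874 t 15.85 j [ 43.   5. -25.  -0. -60.  47.]
```

View pics/w10.png

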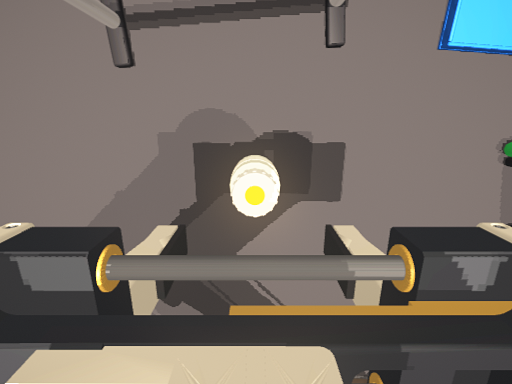

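A is centred between the fingers (dot 254,195). Descending, gripping, lifting.

>>> {"method": "play_rows", "body": {"series": [[100, 0, -0.001, 0.03, 0], [100, 0, -0.001, 0.06, 0], [100, 0, -0.001, 0.09, 0], [100, 0, -0.001, 0.12, 0], [100, 0, -0.001, 0.138, 0], [100, 0, -0.001, 0.148, 0], [100, 0, -0.001, 0.154, 0], [100, 0, -0.001, 0.155, 0], [100, 0, -0.001, 0.155, 0], [100, 0, -0.001, 0.155, 0]]}}

```text
clock: 16.85
tool_pos: [0.4618, 0.1686, 0.099]
orientation: [-179.9, -0.1, -0.0]
force: [1.3, 0.2, -0.1]
opening: 0.0875
```

>>> {"method": "play_rows", "body": {"series": [[40, 0, 0, 0, 0], [40, 0, 0, 0, 0], [40, 0, 0, 0, 0], [40, 0, 0, 0, 0], [40, 0, 0, 0, 0], [40, 0, 0, 0, 0], [40, 0, 0, 0, 0]]}}

```text
clock: 17.55
tool_pos: [0.4614, 0.1683, 0.0982]
orientation: [-180.0, -0.0, -0.0]
force: [-0.6, 0.8, 1.8]
opening: 0.0553
```

```bash
python3 - <<'E'
from seg import *
delta(0.664,-0.1,0.099,0)
E
```

```text
delta [ 0.2029  0.2681 -0.0008] spin -0.05 | at [0.4614 0.1683 0.0982] [-1.8e+02 -0.0e+00 -5.0e-02] F [-0.6  0.8  1.8] open 0.0553 t 17.55 j [ 43.  16. -36.  -0. -38.  47.]
```

>>> {"method": "play_rows", "body": {"series": [[40, 0, 0, -0.02, 0], [40, 0, 0.01, -0.06, 0], [40, 0, 0.02, -0.1, 0], [40, 0, 0.04, -0.14, 0], [40, 0.0, 0.08, -0.165, 0], [40, 0.02, 0.12, -0.17, 0], [40, 0.05, 0.155, -0.17, 0], [40, 0.08, 0.19, -0.17, 0], [40, 0.11, 0.225, -0.17, 0], [40, 0.14, 0.255, -0.17, 0]]}}

```text
clock: 18.55
tool_pos: [0.6015, -0.0889, 0.2672]
orientation: [-180.0, 0.1, -0.1]
force: [0.4, 1.0, -2.8]
opening: 0.0554
```

```bash
python3 - <<'E'
from seg import *
take("wrist","w11")
dots("top")
delta(0.663,-0.1,0.099,0)
E
```

```text
top dot [310. 149.] 11 [ 0.6573 -0.2239  0.0888] [ 656. -224.] [13. 14.]
delta [0.0602 0.0093 0.1669] spin -0.26 | at [ 0.6033 -0.0903  0.266 ] [ 1.7994e+02  1.4000e-01 -2.6000e-01] F [-1.6  0.3 -4.3] open 0.0555 t 18.65 j [ 10.  16. -10.   0. -65.  80.]
```

View pics/w11.png

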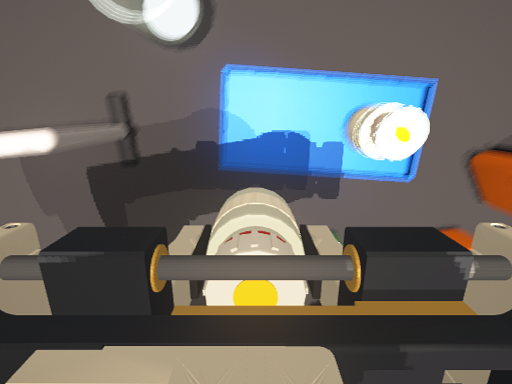

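A is held, and B is in the tray at (395,132). I place A at the other end.

>>> {"method": "play_rows", "body": {"series": [[40, 0.03, 0.005, 0, 0], [40, 0.055, 0.009, 0.01, 0], [40, 0.06, 0.01, 0.04, 0], [40, 0.06, 0.01, 0.08, 0], [40, 0.06, 0.01, 0.11, 0], [40, 0.06, 0.01, 0.13, 0], [40, 0.06, 0.01, 0.145, 0], [40, 0.06, 0.01, 0.154, 0], [40, 0.06, 0.01, 0.158, 0], [40, 0.06, 0.01, 0.158, 0]]}}

```text
clock: 19.65
tool_pos: [0.6613, -0.0969, 0.1102]
orientation: [180.0, -0.0, -0.0]
force: [-1.0, 0.1, -2.8]
opening: 0.055
```

>>> {"method": "play_rows", "body": {"series": [[40, 0, 0, 0.002, 0], [40, 0, 0, 0.004, 0], [40, 0, 0, 0.005, 0], [40, 0, 0, 0.005, 0]]}}

```text
clock: 20.05
tool_pos: [0.6612, -0.0969, 0.1054]
orientation: [-180.0, -0.0, -0.0]
force: [-0.4, -0.0, -2.8]
opening: 0.0554
```

>>> {"method": "play_rows", "body": {"series": [[40, 0, 0, 0.001, 0], [40, 0, 0, 0.002, 0], [40, 0, 0, 0.003, 0], [40, 0, 0, 0.0035, 0], [40, 0, 0, 0.0035, 0]]}}

```text
clock: 20.55
tool_pos: [0.6612, -0.0969, 0.1023]
orientation: [180.0, -0.0, -0.0]
force: [-3.2, 1.8, 4.3]
opening: 0.0552
```

>>> {"method": "play_rows", "body": {"series": [[85, 0, 0, 0, 0], [85, 0, 0, 0, 0], [85, 0, 0, 0, 0], [85, 0, 0, 0, 0], [85, 0, 0, 0, 0], [85, 0, 0, -0.02, 0], [100, 0, 0, -0.06, 0], [100, 0, 0, -0.11, 0], [100, 0, 0, -0.15, 0], [100, 0, 0, -0.17, 0]]}}

```text
clock: 21.55
tool_pos: [0.6624, -0.0971, 0.2766]
orientation: [180.0, -0.4, -0.0]
force: [0.2, 0.4, -0.5]
opening: 0.0873
```

```bash
python3 - <<'E'
from seg import *
dots("wrist","w12"); dots("scene"); dots("top")
delta(0.4,-0.18,0.30,12)
E
```

```text
wrist dot [255. 193.] 264 [ 0.6595 -0.097   0.0919] [659. -97.] [19. 19.]
wrist dot [378. 197.] 232 [ 0.6556 -0.2284  0.0921] [ 656. -228.] [18. 18.]
wrist dot [508. 223.] 28 [ 0.6231 -0.3802  0.0869] [ 624. -380.] [8. 5.]
scene dot [258. 225.] 10 [ 0.66   -0.0968  0.0918] [660. -97.] [ 9. 10.]
scene dot [224. 244.] 16 [ 0.6573 -0.2276  0.0919] [ 657. -228.] [13. 12.]
top dot [279. 148.] 18 [ 0.6601 -0.0944  0.0919] [660. -95.] [19. 15.]
top dot [310. 149.] 9 [ 0.6563 -0.2258  0.0931] [ 657. -225.] [ 8. 13.]
delta [-0.2615  0.0833 -0.0274] spin -12.05 | at [ 0.6617 -0.0969  0.2736] [-1.7997e+02 -2.1000e-01 -5.0000e-02] F [ 0.3 -0.1 -1.4] open 0.0875 t 21.7 j [  8.  21.  -2.   0. -67.  82.]
```

View pics/w12.png

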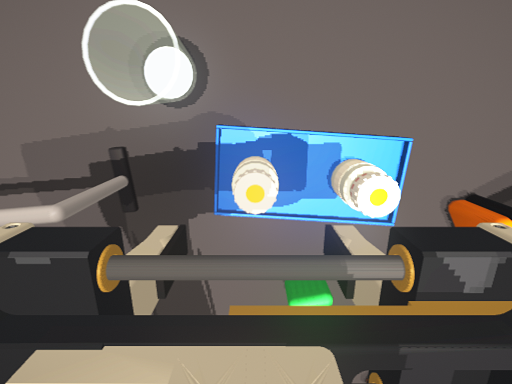

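Both bottles stand upright in the tray (dots at (255,193) and (378,197), tops at 0.092 m). Next is the green muff; I move back to look at its crown.

>>> {"method": "play_rows", "body": {"series": [[100, -0.03, 0.01, -0.02, -2], [100, -0.07, 0.025, -0.03, -4], [100, -0.11, 0.04, -0.035, -6], [100, -0.15, 0.05, -0.04, -8], [100, -0.19, 0.06, -0.045, -10], [100, -0.23, 0.075, -0.05, -11], [100, -0.26, 0.085, -0.055, -12], [100, -0.28, 0.09, -0.06, -12], [100, -0.285, 0.09, -0.06, -12], [100, -0.285, 0.09, -0.06, -12]]}}

```text
clock: 22.7
tool_pos: [0.3755, -0.1867, 0.3311]
orientation: [-180.0, 0.0, 11.9]
force: [0.5, -0.0, 0.5]
opening: 0.0875
```

```bash
cat >> seg.py <<'E'
def muff(n,col,name=None,box=None):
    f,P,s,o=take(n,name)
    hsv=cv2.cvtColor(f,cv2.COLOR_RGB2HSV); H,S,V=[hsv[...,i].astype(int) for i in range(3)]
    m={'green':(H>50)&(H<80)&(S>110),'orange':(H>3)&(H<18)&(S>140)&(V>60)}[col]
    x0,x1,y0,y1=box
    m=m&(P[...,0]>x0)&(P[...,0]<x1)&(P[...,1]>y0)&(P[...,1]<y1)
    for a,b in ((0.143,0.153),(0.12,0.155),(0.03,0.155)):
        q=P[m&(P[...,2]>a)&(P[...,2]<b)]
        if len(q)<8: continue
        r=cv2.minAreaRect((q[:,:2]*1000).astype(np.float32)); w,h=r[1]; an=r[2]
        if h>w: an-=90; w,h=h,w
        print(n,col,(a,b),len(q),"mean",q.mean(0).round(4),"rect",np.round(r[0],1),round(w),round(h),"long axis ang",round(an,1),"z95",np.percentile(q[:,2],95).round(4))
    return f,P,s,o
E
python3 - <<'E'
from seg import *
delta(0.37,-0.19,0.33,12)
for n in ["wrist","top","scene"]: muff(n,'green',"w13" if n=="wrist" else None,(0.33,0.55,-0.28,-0.08))
E
```

```text
delta [-0.006   0.0021  0.0011] spin -0.08 | at [ 0.3755 -0.1867  0.3311] [-1.7998e+02  1.0000e-02  1.1920e+01] F [ 0.5 -0.   0.5] open 0.0875 t 22.7 j [  1.  -6. -25.  -0. -71. 101.]
wrist green (0.143, 0.153) 896 mean [ 0.4388 -0.1841  0.1451] rect [ 437.9 -184.5] 55 29 long axis ang 11.6 z95 0.1471
wrist green (0.12, 0.155) 2358 mean [ 0.4413 -0.1834  0.1391] rect [ 438.7 -184.3] 106 30 long axis ang 11.6 z95 0.1465
wrist green (0.03, 0.155) 3331 mean [ 0.4458 -0.1818  0.1172] rect [ 438.6 -184. ] 146 59 long axis ang 12.0 z95 0.1463
scene green (0.143, 0.153) 84 mean [ 0.4407 -0.1854  0.1464] rect [ 439.4 -185.5] 54 32 long axis ang 11.6 z95 0.1499
scene green (0.12, 0.155) 233 mean [ 0.4516 -0.1856  0.1384] rect [ 442.1 -185. ] 97 32 long axis ang 11.6 z95 0.1483
scene green (0.03, 0.155) 455 mean [ 0.4634 -0.1855  0.0996] rect [ 442.5 -185.5] 144 59 long axis ang 11.9 z95 0.1474
```

View pics/w13.png

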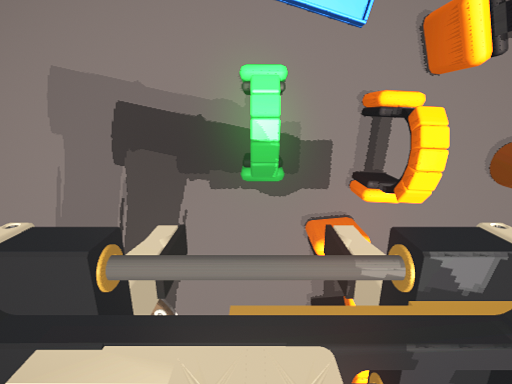

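The green muff's crown pad is at (265,130). Its centre is (0.4386,-0.1843), yaw 11.8°, size 146×59 mm as described. Moving over it.

```bash
python3 - <<'E'
from seg import *
delta(0.4386,-0.1843,0.195,11.8)
E
```

```text
delta [0.0611 0.0108 0.1359] spin 0.17 | at [ 0.3768 -0.1864  0.331 ] [-1.7998e+02  7.0000e-02  1.1970e+01] F [ 0.2 -0.2  0.4] open 0.0878 t 22.85 j [  1.  -6. -25.  -0. -71. 101.]
```

>>> {"method": "play_rows", "body": {"series": [[100, 0.03, 0.005, 0.02, 0], [100, 0.061, 0.011, 0.05, 0], [100, 0.061, 0.011, 0.08, 0], [100, 0.061, 0.011, 0.1, 0], [100, 0.061, 0.011, 0.115, 0], [100, 0.061, 0.011, 0.126, 0], [100, 0.061, 0.011, 0.132, 0], [100, 0.061, 0.011, 0.134, 0], [100, 0.061, 0.011, 0.134, 0]]}}

```text
clock: 23.75
tool_pos: [0.4383, -0.1848, 0.1978]
orientation: [180.0, -0.0, 12.0]
force: [0.4, -0.2, 0.0]
opening: 0.0877
```

```bash
python3 - <<'E'
from seg import *
delta(0.4386,-0.1843,0.195,11.8)
muff("wrist",'green',"w14",(0.33,0.55,-0.28,-0.08))
E
```

```text
delta [ 0.0003 -0.0004  0.0028] spin 0.17 | at [ 0.4383 -0.1848  0.1978] [ 1.7999e+02 -1.0000e-02  1.1970e+01] F [ 0.4 -0.2  0. ] open 0.0877 t 23.75 j [  1.   7. -31.   0. -52. 101.]
wrist green (0.143, 0.153) 2376 mean [ 0.4473 -0.1819  0.1458] rect [ 439.1 -183.4] 54 30 long axis ang 13.1 z95 0.148
wrist green (0.12, 0.155) 6010 mean [ 0.4546 -0.1803  0.1396] rect [ 438.4 -183.6] 107 30 long axis ang 11.7 z95 0.1475
wrist green (0.03, 0.155) 7843 mean [ 0.4651 -0.1781  0.1224] rect [ 448.3 -181.6] 127 59 long axis ang 11.9 z95 0.1474
```

View pics/w14.png

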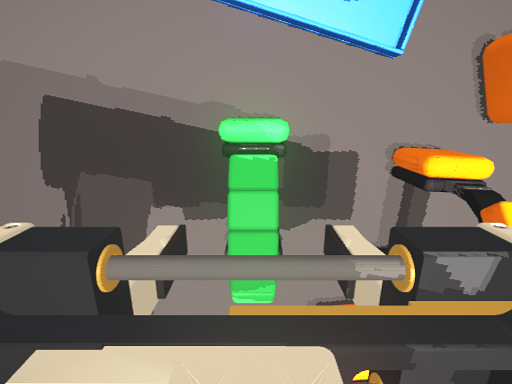

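The pad is square and centred between the fingers. Gripping.

>>> {"method": "play_rows", "body": {"series": [[100, 0, 0, 0.002, 0], [15, 0, 0, 0.002, 0], [15, 0, 0, 0.002, 0], [15, 0, 0, 0.002, 0], [15, 0, 0, 0.002, 0], [15, 0, 0, 0.002, 0], [15, 0, 0, 0.002, 0], [15, 0, 0, 0.002, 0], [15, 0, 0, 0.002, 0], [15, 0, 0, 0.002, 0]]}}

```text
clock: 24.8
tool_pos: [0.438, -0.1848, 0.1956]
orientation: [-180.0, 0.0, 12.0]
force: [-0.2, 0.1, -0.5]
opening: 0.0297
```

>>> {"method": "play_rows", "body": {"series": [[15, 0, 0, 0, 0], [15, 0, 0, 0, 0], [15, 0, 0, -0.02, 0], [15, 0, 0, -0.05, 0], [15, 0, 0, -0.08, 0], [15, 0, 0, -0.11, 0], [15, 0, 0, -0.14, 0], [15, 0, 0, -0.16, 0], [15, 0, 0, -0.18, 0], [15, 0, 0, -0.18, 0]]}}

```text
clock: 25.8
tool_pos: [0.4388, -0.185, 0.378]
orientation: [179.9, -0.2, 12.0]
force: [0.1, 0.1, -2.7]
opening: 0.0299
```

```bash
python3 - <<'E'
from seg import *
delta(0.6,0.1,0.375,5)
take("wrist","w15");take("scene","s15")
E
```

```text
delta [ 0.2168 -0.2454  0.0035] spin 6.96 | at [ 0.4388 -0.185   0.378 ] [179.92  -0.22  11.96] F [ 0.1  0.1 -2.7] open 0.0299 t 25.8 j [  1.  -2. -15.   0. -76. 101.]
```

View pics/s15.png

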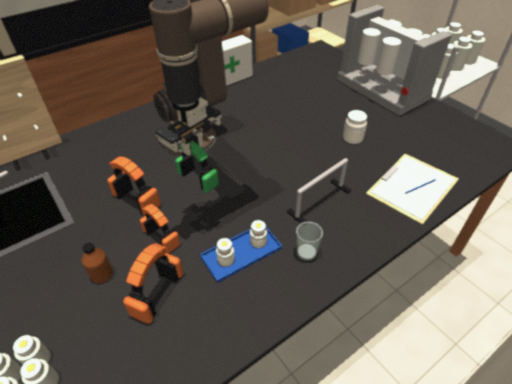

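The green muff is held upright at scene (200,165). Now I measure the rail's bar.

```bash
python3 - <<'E'
from seg import *
for n in ["top","scene","wrist"]:
    f,P,s,o=take(n)
    m=(P[...,2]>0.132)&(P[...,2]<0.16)&(P[...,0]>0.58)&(P[...,0]<0.72)&(P[...,1]>0.04)&(P[...,1]<0.36)
    q=P[m]
    if len(q)<20: print(n,len(q)); continue
    vx,vy,cx,cy=cv2.fitLine((q[:,:2]*1000).astype(np.float32),cv2.DIST_HUBER,0,0.01,0.01).ravel()
    r=cv2.minAreaRect((q[:,:2]*1000).astype(np.float32))
    t=(q[:,:2]*1000-[cx,cy])@[vx,vy]
    print(n,len(q),"ang",np.degrees(np.arctan2(vy,vx)).round(2),"c",cx,cy,"ends",t.min(),t.max(),"rect",r,"ztop",np.percentile(q[:,2],[50,95]))
E
```

```text
top 237 ang -85.22 c 641.3577 203.17615 ends -127.46321272130396 123.96901165104562 rect ((642.2898559570312, 205.00579833984375), (18.0228214263916, 251.475830078125), 5.177577018737793) ztop [0.14240577 0.1502007 ]
scene 269 ang -85.21 c 647.8905 193.9793 ends -129.5303260005998 120.4124736348651 rect ((644.7294311523438, 198.2936553955078), (17.887096405029297, 249.946533203125), 4.90360689163208) ztop [0.14253704 0.14671715]
wrist 0
```

Top and scene views agree on a bar angle of 4.8–5°. Averaging the near-side and far-side views gives a centre of (0.6435,0.201). Green goes to bar y = +52 mm, at (0.639,0.253).

```bash
python3 - <<'E'
from seg import *
delta(0.639,0.253,0.385,4.8)
E
```

```text
delta [ 0.2877 -0.3865 -0.011 ] spin 7.14 | at [ 0.4375 -0.1847  0.3742] [-1.7995e+02  1.2000e-01  1.1940e+01] F [ 0.5  0.5 -3.4] open 0.0296 t 26.05 j [  1.  -1. -16.  -0. -76. 101.]
```

>>> {"method": "play_rows", "body": {"series": [[15, 0.01, -0.02, -0.01, 0], [15, 0.03, -0.06, -0.012, 1], [15, 0.06, -0.1, -0.012, 2], [15, 0.09, -0.14, -0.012, 3], [15, 0.12, -0.18, -0.012, 4], [15, 0.15, -0.22, -0.012, 5], [15, 0.18, -0.26, -0.012, 6], [15, 0.21, -0.295, -0.012, 7], [15, 0.24, -0.33, -0.012, 7.1], [15, 0.265, -0.36, -0.012, 7.1]]}}

```text
clock: 27.05
tool_pos: [0.6234, 0.2246, 0.3857]
orientation: [179.9, 0.1, 4.9]
force: [0.6, -0.1, -2.5]
opening: 0.0295
```

>>> {"method": "play_rows", "body": {"series": [[15, 0, 0, 0, 0], [15, 0, 0, 0, 0], [15, 0, 0, 0, 0]]}}

```text
clock: 27.35
tool_pos: [0.6224, 0.2217, 0.3868]
orientation: [179.9, 0.1, 4.8]
force: [-0.4, 0.1, -2.6]
opening: 0.0298
```

```bash
python3 - <<'E'
from seg import *
delta(0.639,0.253,0.385,4.8)
for n in ["top","scene"]: muff(n,'green',"s16" if n=="scene" else None,(0.4,0.8,0.05,0.4))
f,P,s,o=take("wrist","w16")
m=(P[...,2]>0.132)&(P[...,2]<0.16)&(P[...,0]>0.58)&(P[...,0]<0.72)&(P[...,1]>0.04)&(P[...,1]<0.36)
q=P[m]; print(len(q), cv2.minAreaRect((q[:,:2]*1000).astype(np.float32)))
E
```

```text
delta [ 0.0192 -0.0298  0.0018] spin 0.04 | at [0.6224 0.2217 0.3868] [1.7995e+02 8.0000e-02 4.8400e+00] F [-0.4  0.1 -2.6] open 0.0298 t 27.35 j [ 36.  17.   8.   0. -81.  58.]
1864 ((644.4026489257812, 200.8441619873047), (16.12747573852539, 253.86434936523438), 5.025320053100586)
```

View pics/w16.png

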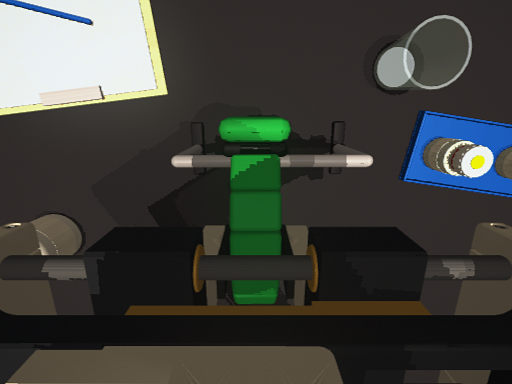

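View pics/s16.png

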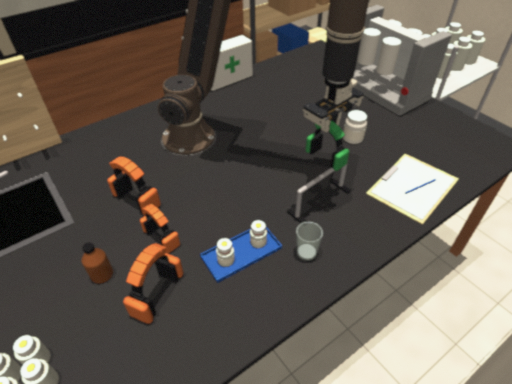

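The wrist view puts the bar at (0.6444,0.2008), 5.0°, which agrees. The bar spans pixels (172–372, 160) and the muff is square across it. Align, then descend.

>>> {"method": "play_rows", "body": {"series": [[15, 0.01, -0.015, 0, 0], [15, 0.02, -0.0295, 0, 0], [15, 0.02, -0.0295, 0.02, 0], [15, 0.02, -0.0295, 0.05, 0], [15, 0.02, -0.0295, 0.08, 0], [15, 0.02, -0.0295, 0.11, 0], [15, 0.02, -0.0295, 0.13, 0], [15, 0.02, -0.0295, 0.145, 0], [15, 0.02, -0.0295, 0.155, 0], [15, 0.02, -0.0295, 0.155, 0]]}}

```text
clock: 28.5
tool_pos: [0.6398, 0.2529, 0.2318]
orientation: [180.0, 0.1, 4.8]
force: [0.1, -0.2, -2.1]
opening: 0.0297
```

>>> {"method": "play_rows", "body": {"series": [[15, 0, 0, 0.001, 0], [15, 0, 0, 0.002, 0], [15, 0, 0, 0.002, 0]]}}

```text
clock: 28.8
tool_pos: [0.6404, 0.2536, 0.2315]
orientation: [-180.0, -0.1, 4.9]
force: [-0.1, 0.3, -2.5]
opening: 0.0297
```

```bash
python3 - <<'E'
from seg import *
delta(0.640,0.2526,0.2186,5)
f,P,s,o=muff("scene",'green',None,(0.4,0.8,0.05,0.4))
cv2.imwrite("pics/s17.png",cv2.resize(f[70:230,250:400],None,fx=4,fy=3.7,interpolation=2)[...,::-1])
E
```

```text
delta [-0.0005  0.0009  0.0129] spin -0.14 | at [0.6404 0.2536 0.2315] [-1.7996e+02 -7.0000e-02  4.8600e+00] F [-0.1  0.3 -2.5] open 0.0297 t 28.8 j [ 38.  24.  -2.   0. -64.  57.]
scene green (0.12, 0.155) 8 mean [0.6715 0.2521 0.1404] rect [640.5 241. ] 96 23 long axis ang 16.5 z95 0.1494
scene green (0.03, 0.155) 253 mean [0.6806 0.2457 0.0866] rect [646.4 238.9] 151 58 long axis ang 15.8 z95 0.1062
```

View pics/s17.png

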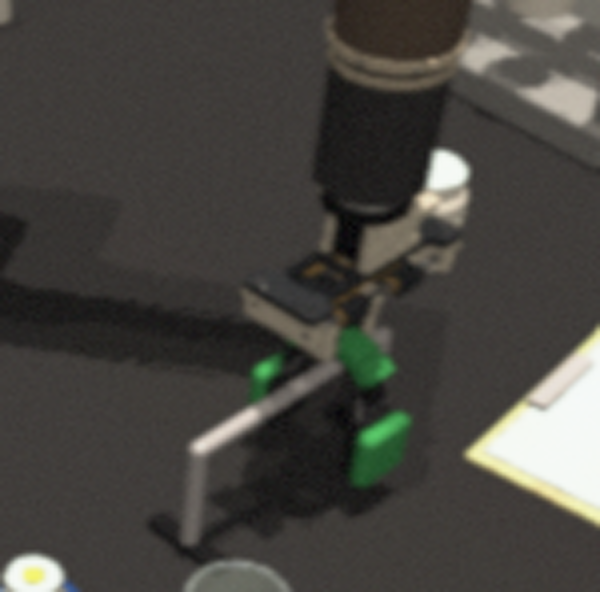

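The muff straddles the bar, with one cup on each side at (265,378) and (380,447). Lowering to contact.

>>> {"method": "play_rows", "body": {"series": [[15, -0.0005, 0.001, 0.003, 0], [15, -0.0005, 0.001, 0.006, 0], [15, -0.0005, 0.001, 0.008, 0], [15, -0.0005, 0.001, 0.01, 0], [15, -0.0005, 0.001, 0.011, 0], [15, -0.0005, 0.001, 0.012, 0], [15, -0.0005, 0.001, 0.012, 0]]}}

```text
clock: 29.55
tool_pos: [0.6398, 0.2523, 0.2186]
orientation: [180.0, -0.0, 4.9]
force: [-0.1, -0.1, -2.7]
opening: 0.0296
```

>>> {"method": "play_rows", "body": {"series": [[15, 0, 0, 0.001, 0], [15, 0, 0, 0.0015, 0], [15, 0, 0, 0.002, 0], [15, 0, 0, 0.002, 0]]}}

```text
clock: 29.95
tool_pos: [0.6399, 0.2523, 0.2183]
orientation: [-180.0, -0.1, 4.9]
force: [-3.8, -0.5, 7.5]
opening: 0.0296
```

>>> {"method": "play_rows", "body": {"series": [[15, 0, 0, -0.001, 0], [60, 0, 0, -0.001, 0], [60, 0, 0, -0.001, 0], [60, 0, 0, -0.001, 0], [60, 0, 0, -0.001, 0], [60, 0, 0, -0.001, 0], [60, 0, 0, -0.01, 0], [60, 0, 0, -0.03, 0], [60, 0, 0, -0.07, 0], [60, 0, 0, -0.1, 0]]}}

```text
clock: 30.95
tool_pos: [0.6401, 0.2522, 0.3195]
orientation: [-180.0, -0.1, 4.9]
force: [-0.2, 0.6, 0.4]
opening: 0.0528
```

```bash
python3 - <<'E'
from seg import *
delta(0.55,0.1,0.33,5)
f,P,s,o=take("scene")
cv2.imwrite("pics/s18.png",cv2.resize(f[70:230,250:400],None,fx=4,fy=3.7,interpolation=2)[...,::-1])
f,P,s,o=take("wrist","w18")
E
```

```text
delta [-0.1027  0.144  -0.0107] spin -0.13 | at [0.6401 0.2522 0.3195] [-1.80e+02 -9.00e-02  4.87e+00] F [-0.2  0.6  0.4] open 0.0528 t 30.95 j [ 38.  21.   5.   0. -74.  57.]
```

View pics/s18.png

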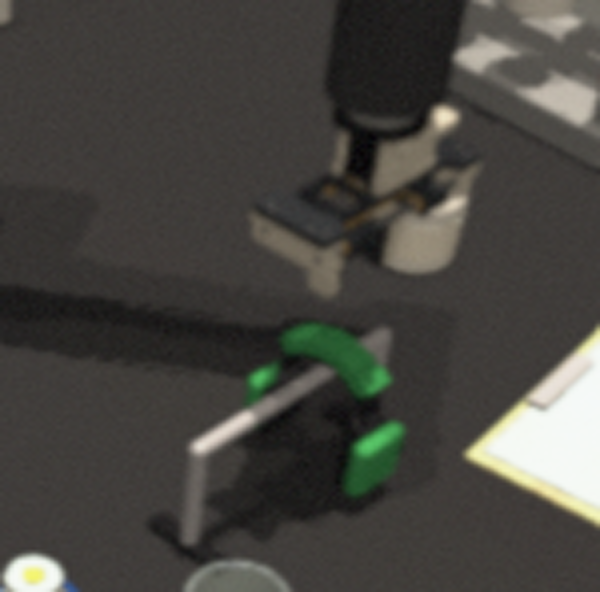

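View pics/w18.png

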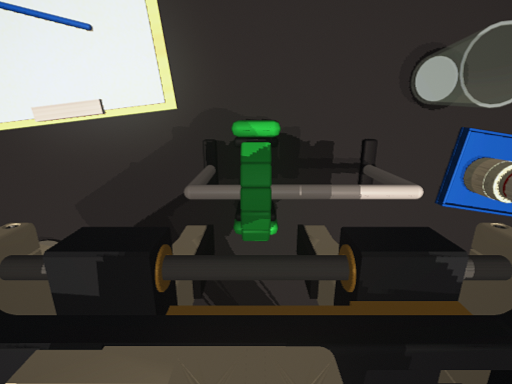

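Green hangs across the bar, crown on top and one cup on each side (wrist (256,190)). Now the orange muff.

```bash
python3 - <<'E'
from seg import *
delta(0.375,-0.37,0.34,10)
E
```

```text
delta [-0.3184  0.5979 -0.0215] spin -5.12 | at [0.6415 0.2529 0.3233] [-179.81   -0.5     4.88] F [-0.1 -0.   0.2] open 0.0528 t 31.05 j [ 38.  21.   5.   0. -74.  57.]
```

>>> {"method": "play_rows", "body": {"series": [[100, -0.02, 0.04, -0.02, 0], [100, -0.04, 0.08, -0.02, 0], [100, -0.065, 0.12, -0.02, 0], [100, -0.085, 0.16, -0.02, 0], [100, -0.11, 0.2, -0.02, 0], [100, -0.13, 0.245, -0.02, 0], [100, -0.15, 0.285, -0.02, 0], [100, -0.175, 0.325, -0.02, 0], [100, -0.195, 0.365, -0.02, -1], [100, -0.215, 0.405, -0.02, -1]]}}

```text
clock: 32.05
tool_pos: [0.4586, -0.1709, 0.3375]
orientation: [180.0, -0.1, 5.9]
force: [0.6, -0.7, 0.5]
opening: 0.0878
```

>>> {"method": "play_rows", "body": {"series": [[100, -0.02, 0.04, 0, -1], [100, -0.04, 0.08, 0, -2], [100, -0.06, 0.12, 0, -3], [100, -0.085, 0.16, 0, -4], [100, -0.1, 0.185, 0, -5], [100, -0.105, 0.193, 0, -5], [100, -0.105, 0.193, 0, -5], [100, -0.105, 0.193, 0, -5]]}}

```text
clock: 32.85
tool_pos: [0.3751, -0.3718, 0.3368]
orientation: [-180.0, -0.0, 10.8]
force: [0.4, 0.9, 0.4]
opening: 0.0874
```

```bash
python3 - <<'E'
from seg import *
delta(0.375,-0.37,0.34,10)
for n in ["wrist","top","scene"]: muff(n,'orange',"w19" if n=="wrist" else None,(0.35,0.54,-0.45,-0.26))
dots("scene","s19"); 
E
```

```text
delta [ 0.0002 -0.0017 -0.0032] spin 0.82 | at [ 0.3751 -0.3718  0.3368] [-1.800e+02 -2.000e-02  1.082e+01] F [0.4 0.9 0.4] open 0.0874 t 32.85 j [-23.   5. -14.  -0. -71. 124.]
wrist orange (0.143, 0.153) 689 mean [ 0.4335 -0.358   0.1458] rect [ 437.6 -359.5] 40 30 long axis ang 10.8 z95 0.1482
wrist orange (0.12, 0.155) 1371 mean [ 0.4218 -0.3611  0.1407] rect [ 440.4 -358.9] 100 30 long axis ang 9.3 z95 0.1478
wrist orange (0.03, 0.155) 1800 mean [ 0.4178 -0.3615  0.1221] rect [ 443.9 -358.1] 148 59 long axis ang 9.6 z95 0.1475
top orange (0.143, 0.153) 38 mean [ 0.4464 -0.3524  0.1475] rect [ 444.6 -352. ] 37 27 long axis ang 61.9 z95 0.1519
top orange (0.12, 0.155) 55 mean [ 0.4481 -0.3515  0.1455] rect [ 449.3 -352.7] 36 33 long axis ang -1.7 z95 0.1522
top orange (0.03, 0.155) 58 mean [ 0.4442 -0.3507  0.1407] rect [ 418.6 -351.8] 98 33 long axis ang -1.6 z95 0.1521
scene orange (0.143, 0.153) 104 mean [ 0.4467 -0.3591  0.1462] rect [ 445.7 -358.4] 60 31 long axis ang 8.5 z95 0.1496
scene orange (0.12, 0.155) 262 mean [ 0.456  -0.3591  0.1389] rect [ 443.2 -359.1] 109 31 long axis ang 9.6 z95 0.1488
scene orange (0.03, 0.155) 533 mean [ 0.4684 -0.359   0.0986] rect [ 448.9 -365.4] 150 59 long axis ang 15.8 z95 0.147
scene dot [258. 225.] 11 [ 0.661  -0.0967  0.0922] [661. -96.] [13.  9.]
scene dot [224. 244.] 16 [ 0.6575 -0.2277  0.0921] [ 657. -228.] [13. 12.]
```

View pics/w19.png

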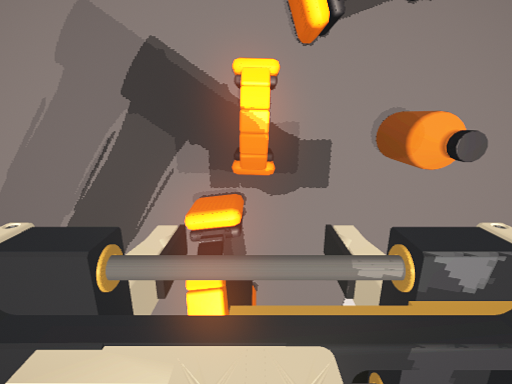

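View pics/s19.png

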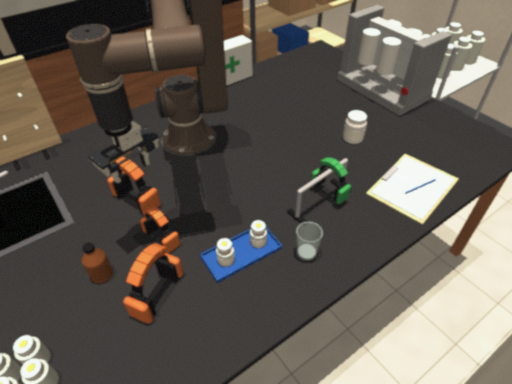

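The orange muff's crown is at wrist (255,110). Its centre is (0.4436,-0.3585), yaw 9.5°, 148×59 mm, 148 mm to the crown, so it is the one meant. Descending on it.

```bash
python3 - <<'E'
from seg import *
delta(0.4436,-0.3585,0.1955,9.5)
E
```

```text
delta [0.0692 0.0003 0.1414] spin 1.44 | at [ 0.3756 -0.3713  0.3369] [ 1.7999e+02 -2.0000e-02  1.0940e+01] F [-0.  -1.   0.2] open 0.0879 t 33.05 j [-23.   5. -14.  -0. -71. 124.]
```

>>> {"method": "play_rows", "body": {"series": [[100, 0.04, 0, 0.01, 0.7], [100, 0.069, 0.0003, 0.04, 1.4], [100, 0.069, 0.0003, 0.08, 1.4], [100, 0.069, 0.0003, 0.105, 1.4], [100, 0.069, 0.0003, 0.12, 1.4], [100, 0.069, 0.0003, 0.13, 1.4], [100, 0.069, 0.0003, 0.137, 1.4], [100, 0.069, 0.0003, 0.139, 1.4], [100, 0.069, 0.0003, 0.139, 1.4]]}}

```text
clock: 33.95
tool_pos: [0.4431, -0.3595, 0.1981]
orientation: [180.0, -0.0, 9.5]
force: [0.5, -0.7, 0.7]
opening: 0.0874
```

```bash
python3 - <<'E'
from seg import *
delta(0.4436,-0.3585,0.1955,9.5)
muff("wrist",'orange',"w20",(0.37,0.54,-0.45,-0.26))
E
```

```text
delta [ 0.0006 -0.0009  0.0026] spin -0.03 | at [ 0.4431 -0.3595  0.1981] [ 1.7997e+02 -4.0000e-02  9.4700e+00] F [ 0.5 -0.7  0.7] open 0.0874 t 33.95 j [-19.  15. -20.   0. -55. 119.]
wrist orange (0.143, 0.153) 1732 mean [ 0.4495 -0.3571  0.1464] rect [ 444.  -358.1] 54 30 long axis ang 10.7 z95 0.1481
wrist orange (0.12, 0.155) 4274 mean [ 0.4639 -0.3547  0.1391] rect [ 444.7 -357.8] 105 30 long axis ang 9.2 z95 0.1477
wrist orange (0.03, 0.155) 5492 mean [ 0.4721 -0.3518  0.123 ] rect [ 454.8 -356.6] 125 59 long axis ang 9.4 z95 0.1476
```

View pics/w20.png

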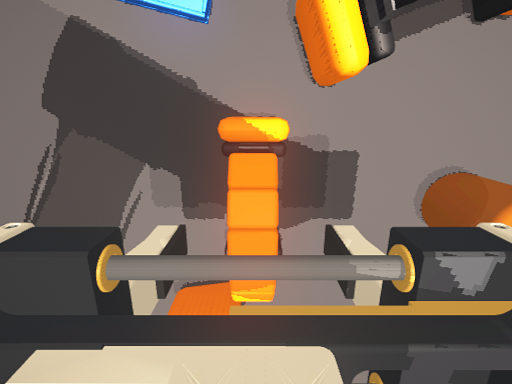

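The pad is centred between the fingers and square to them. Gripping and lifting.

>>> {"method": "play_rows", "body": {"series": [[100, 0.0005, -0.0007, 0.002, 0], [15, 0.0005, -0.0007, 0.002, 0], [15, 0.0005, -0.0007, 0.002, 0], [15, 0.0005, -0.0007, 0.002, 0], [15, 0.0005, -0.0007, 0.002, 0], [15, 0.0005, -0.0007, 0.002, 0], [15, 0.0005, -0.0007, 0.002, 0], [15, 0.0005, -0.0007, 0.002, 0], [15, 0.0005, -0.0007, 0.002, 0], [15, 0.0005, -0.0007, 0.002, 0]]}}

```text
clock: 35.0
tool_pos: [0.4432, -0.3586, 0.1956]
orientation: [-180.0, 0.0, 9.5]
force: [0.1, 1.0, -0.6]
opening: 0.0297
```

>>> {"method": "play_rows", "body": {"series": [[15, 0, 0, 0, 0], [15, 0, 0, 0, 0], [15, 0, 0, -0.02, 0], [15, 0, 0, -0.05, 0], [15, 0, 0, -0.09, 0], [15, 0, 0, -0.13, 0], [15, 0, 0, -0.16, 0], [15, 0, 0, -0.185, 0], [15, 0, 0, -0.2, 0], [15, 0, 0, -0.2, 0]]}}

```text
clock: 36.0
tool_pos: [0.4436, -0.3589, 0.3977]
orientation: [179.9, -0.2, 9.5]
force: [0.1, 0.4, -3.6]
opening: 0.0297
```

```bash
python3 - <<'E'
from seg import *
delta(0.63,0.12,0.395,5)
take("scene","s21")
E
```

```text
delta [ 0.2625 -0.4418  0.0026] spin 4.45 | at [ 0.4436 -0.3589  0.3977] [ 1.7989e+02 -1.7000e-01  9.4500e+00] F [ 0.1  0.4 -3.6] open 0.0297 t 36.0 j [-19.   8.  -3.   0. -79. 119.]
```

View pics/s21.png

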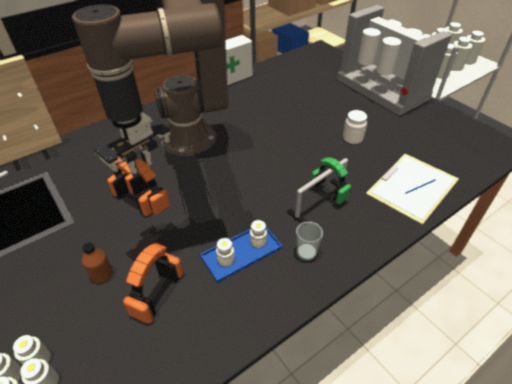

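The orange muff is lifted at scene (140,185). Carrying it toward the rail at height.

>>> {"method": "play_rows", "body": {"series": [[15, 0.02, -0.035, 0, 0], [15, 0.045, -0.075, 0, 0.5], [15, 0.07, -0.115, 0, 1], [15, 0.095, -0.155, 0, 1.5], [15, 0.12, -0.195, 0, 2], [15, 0.14, -0.235, 0, 2.5], [15, 0.165, -0.275, 0, 3], [15, 0.19, -0.315, 0, 3.5], [15, 0.21, -0.355, 0, 4], [15, 0.235, -0.395, 0, 4.5]]}}

```text
clock: 37.05
tool_pos: [0.6097, 0.0714, 0.3937]
orientation: [180.0, 0.2, 4.9]
force: [1.7, -0.4, -1.4]
opening: 0.0295
```

>>> {"method": "play_rows", "body": {"series": [[15, 0.015, -0.025, 0, 0], [15, 0.025, -0.04, 0, 0], [15, 0.025, -0.045, 0, 0], [15, 0.025, -0.045, 0, 0]]}}

```text
clock: 37.45
tool_pos: [0.6308, 0.1167, 0.3941]
orientation: [180.0, 0.1, 5.0]
force: [0.4, -0.3, -2.6]
opening: 0.0296
```

```bash
python3 - <<'E'
from seg import *
delta(0.649,0.149,0.395,5)
f,P,s,o=take("wrist","w22")
m=(P[...,2]>0.132)&(P[...,2]<0.153)&(P[...,0]>0.58)&(P[...,0]<0.72)&(P[...,1]>0.04)&(P[...,1]<0.36)
q=P[m]; print(len(q), cv2.minAreaRect((q[:,:2]*1000).astype(np.float32)))
E
```

```text
delta [ 0.0209 -0.0306 -0.001 ] spin -0.02 | at [0.6308 0.1167 0.3941] [1.7996e+02 1.4000e-01 4.9800e+00] F [ 0.4 -0.3 -2.6] open 0.0296 t 37.45 j [ 28.  15.   6.  -0. -81.  67.]
1753 ((631.6113891601562, 203.34555053710938), (243.0808563232422, 106.79666900634766), 78.47791290283203)
```

View pics/w22.png

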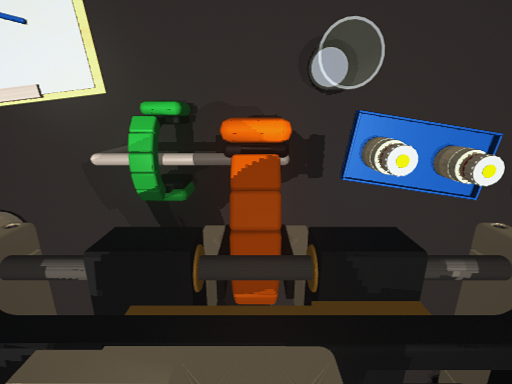

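Green is hanging at (145,155). Orange needs 31 mm more to the left, then down.

>>> {"method": "play_rows", "body": {"series": [[15, 0.01, -0.015, 0, 0], [15, 0.021, -0.0305, 0, 0], [15, 0.021, -0.0305, 0.01, 0], [15, 0.021, -0.0305, 0.04, 0], [15, 0.021, -0.0305, 0.07, 0], [15, 0.021, -0.0305, 0.1, 0], [15, 0.021, -0.0305, 0.125, 0], [15, 0.021, -0.0305, 0.145, 0], [15, 0.021, -0.0305, 0.16, 0], [15, 0.021, -0.0305, 0.163, 0]]}}

```text
clock: 38.5
tool_pos: [0.6482, 0.1475, 0.2302]
orientation: [179.9, 0.2, 4.9]
force: [-0.7, 0.5, -2.4]
opening: 0.0295
```

>>> {"method": "play_rows", "body": {"series": [[15, 0, 0, 0.001, 0], [15, 0, 0, 0.001, 0], [15, 0, 0, 0.001, 0]]}}

```text
clock: 38.8
tool_pos: [0.6499, 0.1488, 0.2329]
orientation: [-180.0, -0.1, 5.0]
force: [0.1, -0.2, -2.4]
opening: 0.0297
```

```bash
python3 - <<'E'
from seg import *
delta(0.649,0.149,0.2186,5)
f,P,s,o=take("scene")
cv2.imwrite("pics/s23.png",cv2.resize(f[70:230,250:400],None,fx=4,fy=3.7,interpolation=2)[...,::-1])
E
```

```text
delta [-0.0009 -0.0003  0.0143] spin -0.05 | at [0.6499 0.1488 0.2329] [-1.7997e+02 -1.0000e-01  4.9500e+00] F [ 0.1 -0.2 -2.4] open 0.0297 t 38.8 j [ 30.  22.  -5.   0. -63.  65.]
```

View pics/s23.png

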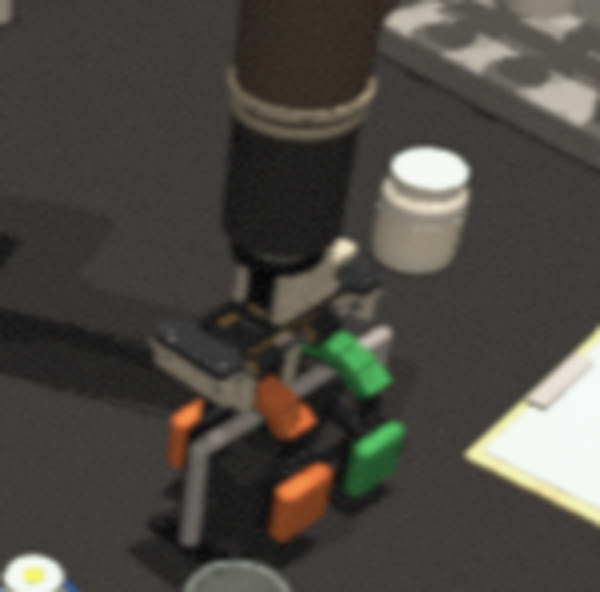

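The orange cups straddle the bar at (185,435) and (300,500), and green is undisturbed. Lowering to contact.

>>> {"method": "play_rows", "body": {"series": [[15, -0.0008, 0, 0.004, 0], [15, -0.0008, 0, 0.008, 0], [15, -0.0008, 0, 0.01, 0], [15, -0.0008, 0, 0.012, 0], [15, -0.0008, 0, 0.013, 0], [15, -0.0008, 0, 0.0135, 0], [15, -0.0008, 0, 0.0135, 0]]}}

```text
clock: 39.55
tool_pos: [0.6486, 0.1487, 0.2185]
orientation: [180.0, -0.0, 5.0]
force: [-2.6, -0.4, 1.8]
opening: 0.0298
```

>>> {"method": "play_rows", "body": {"series": [[15, 0, 0, 0.001, 0], [15, 0, 0, 0.0015, 0], [15, 0, 0, 0.0015, 0]]}}

```text
clock: 39.85
tool_pos: [0.6487, 0.1487, 0.2184]
orientation: [-180.0, -0.1, 5.0]
force: [-6.1, -0.2, 9.0]
opening: 0.0296
```

>>> {"method": "play_rows", "body": {"series": [[15, 0, 0, -0.001, 0], [15, 0, 0, -0.0015, 0], [60, 0, 0, -0.0015, 0], [60, 0, 0, -0.0015, 0], [60, 0, 0, -0.0015, 0], [60, 0, 0, -0.0015, 0], [60, 0, 0, -0.0015, 0], [60, 0, 0, -0.01, 0], [60, 0, 0, -0.04, 0], [60, 0, 0, -0.08, 0]]}}

```text
clock: 40.85
tool_pos: [0.6479, 0.1484, 0.2961]
orientation: [179.9, 0.2, 4.9]
force: [1.6, 0.5, 0.4]
opening: 0.0527
```

>>> {"method": "play_rows", "body": {"series": [[60, 0, 0, -0.04, 0], [60, -0.03, 0, -0.07, 0], [60, -0.08, 0.0, -0.07, 0], [60, -0.12, 0.0, -0.07, 0], [60, -0.14, 0, -0.07, 0], [60, -0.14, 0, -0.07, 0]]}}

```text
clock: 41.45
tool_pos: [0.5071, 0.1361, 0.3689]
orientation: [-179.9, -0.2, 5.0]
force: [0.8, 0.7, 0.7]
opening: 0.0527
```

```bash
python3 - <<'E'
from seg import *
print(get_obs()["clock"],get_obs()["tool_pos"])
f,P,s,o=take("scene")
cv2.imwrite("pics/s24.png",cv2.resize(f[70:290,180:400],None,fx=2.7,fy=2.7,interpolation=2)[...,::-1])
for col in ("green","orange"):
    for n in ("wrist","scene","top"):
        f,P,s,o=take(n,"w24" if n=="wrist" else None)
        hsv=cv2.cvtColor(f,cv2.COLOR_RGB2HSV); H,S,V=[hsv[...,i].astype(int) for i in range(3)]
        m={'green':(H>50)&(H<80)&(S>110),'orange':(H>3)&(H<18)&(S>140)&(V>50)}[col]&(P[...,0]>0.5)&(P[...,0]<0.8)&(P[...,1]>0.05)&(P[...,1]<0.35)
        q=P[m]
        for a in (0.15,0.02):
            k=q[q[:,2]>a]
            if len(k)<10: continue
            r=cv2.minAreaRect((k[:,:2]*1000).astype(np.float32)); print(n,col,a,len(k),np.round(r[0]),np.round(r[1]),round(r[2],1),np.percentile(k[:,2],[3,97]).round(3))
for n in ("wrist","scene","top"): dots(n)
E
```

```text
41.45 [0.50707942 0.13613523 0.36885434]
wrist green 0.15 3314 [636. 251.] [95. 30.] 5.0 [0.152 0.171]
wrist green 0.02 4894 [636. 271.] [142. 101.] 4.8 [0.056 0.171]
scene green 0.15 206 [642. 250.] [103.  33.] 2.7 [0.15  0.172]
scene green 0.02 450 [645. 276.] [ 98. 145.] 87.8 [0.036 0.171]
wrist orange 0.15 431 [609. 147.] [167.  77.] 11.2 [0.153 0.386]
wrist orange 0.02 842 [621. 139.] [196.  76.] 5.4 [0.06  0.384]
scene orange 0.15 226 [651. 147.] [99. 34.] 5.8 [0.151 0.172]
scene orange 0.02 582 [646. 193.] [150. 155.] 4.5 [0.034 0.17 ]
top orange 0.02 27 [616. 129.] [207.  40.] 10.3 [0.051 0.279]
wrist dot [236.   2.] 37 [0.7096 0.1755 0.0886] [709. 176.] [6. 7.]
wrist dot [274.   3.] 45 [0.7124 0.1316 0.0886] [712. 131.] [8. 7.]
wrist dot [453.  70.] 208 [ 0.6597 -0.0969  0.0923] [660. -97.] [19. 18.]
wrist dot [258. 114.] 340 [0.5862 0.1386 0.0897] [586. 141.] [14. 48.]
scene dot [258. 225.] 11 [ 0.6608 -0.0966  0.0919] [661. -95.] [ 9. 13.]
scene dot [224. 243.] 15 [ 0.6577 -0.228   0.0931] [ 657. -228.] [13. 14.]
top dot [279. 148.] 9 [ 0.66   -0.0948  0.0932] [660. -95.] [ 9. 10.]
top dot [310. 149.] 8 [ 0.6568 -0.2256  0.0945] [ 657. -226.] [ 9. 12.]
```

View pics/s24.png

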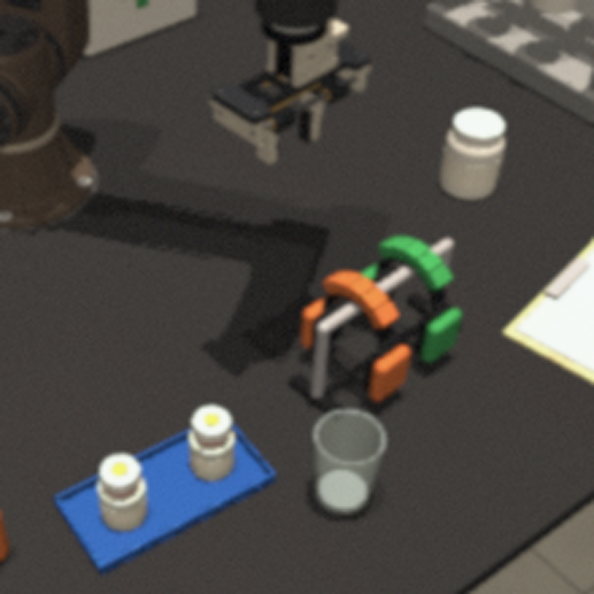

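View pics/w24.png

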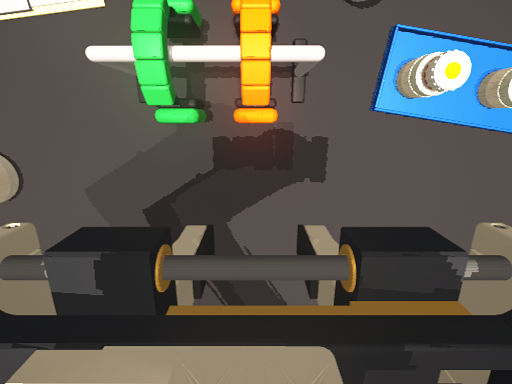

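Both muffs hang squarely with crown tops at 0.171 m (145 + 26 mm), and both caps in the tray read 0.092 m. I do a final full-scene check for a hidden third bottle and for the bystanders.

```bash
python3 - <<'E'
from seg import *
take("top","t25"); take("scene","s25")
E
```

```text
(no output)
```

View pics/t25.png

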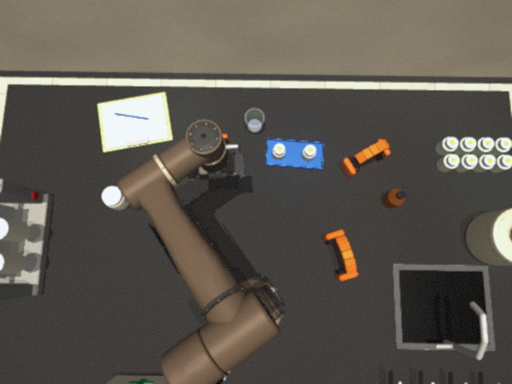

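View pics/s25.png

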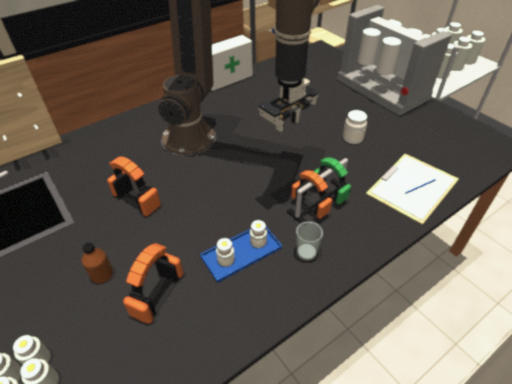

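There is no third bottle anywhere. The jar (113,197), amber bottle (396,198) and beaker (255,121) show at the same pixels as at the start. Handing in.

```bash
python3 -c "
from plant import *
print(close_job(), get_obs()['clock'])"
```

```text
the job is handed in; nothing more can be done
the job is handed in; nothing more can be done
```

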